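# Load the vase curing rack and set its switch box

### The job

Lay every standing wooden vase on its side in the sloping rack, one to a bay, neck up towards the robot, filling the bays from the left (as the robot sees it) without a gap. Set the four white switches, which belong to the bays in the same left-to-right order, so that loaded bays are on (leaning away from the robot) and empty ones off, and never switch off the two red ones in the row. Turn the dial fully anticlockwise to its stop, then bring it back clockwise one mark for each vase loaded; leave the coasters, gift box, tape roll and brush where they are.

Things in the scene. Friction and masses are not known exactly. Their poses are not given: they have to be found in the camera images.
- vase1_mid (a point): Solid turned wooden bud vase, 180 mm tall, 0.24 kg, stands upright at first; may be absent. Body 60 mm across up to 105 mm above the foot, then a plain neck 34 mm across to the top (lip looks 38 mm). Point: on its axis half-way up (90 mm); z axis runs from foot to neck. Best gripped by the neck, 150 mm above the foot; centre of mass 70 mm above the foot.
- vase2_mid (a point): Solid turned wooden bud vase, 180 mm tall, 0.24 kg, stands upright at first; may be absent. Body 60 mm across up to 105 mm above the foot, then a plain neck 34 mm across to the top (lip looks 38 mm). Point: on its axis half-way up (90 mm); z axis runs from foot to neck. Best gripped by the neck, 150 mm above the foot; centre of mass 70 mm above the foot.
- vase3_mid (a point): Solid turned wooden bud vase, 180 mm tall, 0.24 kg, stands upright at first; may be absent. Body 60 mm across up to 105 mm above the foot, then a plain neck 34 mm across to the top (lip looks 38 mm). Point: on its axis half-way up (90 mm); z axis runs from foot to neck. Best gripped by the neck, 150 mm above the foot; centre of mass 70 mm above the foot.
- vase4_mid (a point): Solid turned wooden bud vase, 180 mm tall, 0.24 kg, stands upright at first; may be absent. Body 60 mm across up to 105 mm above the foot, then a plain neck 34 mm across to the top (lip looks 38 mm). Point: on its axis half-way up (90 mm); z axis runs from foot to neck. Best gripped by the neck, 150 mm above the foot; centre of mass 70 mm above the foot.
- bay1 (a point): Leftmost bay (seen from the robot) of the fixed sloping wooden rack; bays are 80 mm apart, bay 1 to 4 left to right. Point: where the half-way point of a well-laid vase rests, 96 mm above the table. Axes: z up, x away from the robot, y left. A laid vase slopes 20 degrees, neck up and towards the robot: along (-cos20, 0, sin20).
- bay2 (a point): Second bay from the left. Each bay is a 90-degree V trough 94 mm long that carries the body only; the neck sticks out free at the near end. Point: where the half-way point of a well-laid vase rests, 96 mm above the table. Axes: z up, x away from the robot, y left. A laid vase slopes 20 degrees, neck up and towards the robot: along (-cos20, 0, sin20).
- bay3 (a point): Third bay from the left. A foot plate across the rack's low end stands 7 mm beyond the foot of a vase laid exactly at this point. Point: where the half-way point of a well-laid vase rests, 96 mm above the table. Axes: z up, x away from the robot, y left. A laid vase slopes 20 degrees, neck up and towards the robot: along (-cos20, 0, sin20).
- bay4 (a point): Rightmost bay. Point: where the half-way point of a well-laid vase rests, 96 mm above the table. Axes: z up, x away from the robot, y left. A laid vase slopes 20 degrees, neck up and towards the robot: along (-cos20, 0, sin20).
- sw1 (a joint): White-capped toggle of bay 1. 0 = off, leaning towards the robot; 0.8 rad = on, leaning away from the robot. Bistable: snaps to the nearer end past the middle (0.4); about 1 N at the cap flips it.
- sw2 (a joint): White-capped toggle of bay 2. 0 = off, leaning towards the robot; 0.8 rad = on, leaning away from the robot. Bistable: snaps to the nearer end past the middle (0.4); about 1 N at the cap flips it.
- sw3 (a joint): White-capped toggle of bay 3. 0 = off, leaning towards the robot; 0.8 rad = on, leaning away from the robot. Bistable: snaps to the nearer end past the middle (0.4); about 1 N at the cap flips it.
- sw4 (a joint): White-capped toggle of bay 4. 0 = off, leaning towards the robot; 0.8 rad = on, leaning away from the robot. Bistable: snaps to the nearer end past the middle (0.4); about 1 N at the cap flips it.
- red1 (a joint): Red-capped toggle in the same row, for other equipment: on (0.8) and to be left on. Same make as the white ones.
- red2 (a joint): Red-capped toggle in the same row, for other equipment: on (0.8) and to be left on. Same make as the white ones.
- sw1_foot (a point): Pivot of white toggle 1 on top of the grey switch box (120 x 330 mm, 50 mm high). Lever 42 mm from here to the centre of its 14 mm cap; swings 0.4 rad either side of upright in the x-z plane. Axes: z up, x away from the robot, y left along the row: white 1, white 2, red 1, white 3, white 4, red 2, 34 mm apart.
- sw2_foot (a point): Pivot of white toggle 2 on top of the grey switch box (120 x 330 mm, 50 mm high). Lever 42 mm from here to the centre of its 14 mm cap; swings 0.4 rad either side of upright in the x-z plane. Axes: z up, x away from the robot, y left along the row: white 1, white 2, red 1, white 3, white 4, red 2, 34 mm apart.
- sw3_foot (a point): Pivot of white toggle 3 on top of the grey switch box (120 x 330 mm, 50 mm high). Lever 42 mm from here to the centre of its 14 mm cap; swings 0.4 rad either side of upright in the x-z plane. Axes: z up, x away from the robot, y left along the row: white 1, white 2, red 1, white 3, white 4, red 2, 34 mm apart.
- sw4_foot (a point): Pivot of white toggle 4 on top of the grey switch box (120 x 330 mm, 50 mm high). Lever 42 mm from here to the centre of its 14 mm cap; swings 0.4 rad either side of upright in the x-z plane. Axes: z up, x away from the robot, y left along the row: white 1, white 2, red 1, white 3, white 4, red 2, 34 mm apart.
- dial_base (a point): Centre of the black dial on top of the switch box (50 mm above the table), 70 mm right of the last toggle; axes as the toggles' pivots, not turning with the dial. Disc 54 mm across with a grip bar 50 mm long, 15 mm thick, its top 45 mm above this point (bar from 13 mm up). White line on the bar: pointer.
- dial (a joint): Dial angle. 0 = fully anticlockwise (from above) at its stop: bar along the box's x axis, pointer towards the robot at the red mark. Grows clockwise; each white mark is one step of 20 degrees (0.349 rad), to 2.1 rad in all. No detents; stays where left, friction 0.05 N m.
- coasters: Round stack of dark coasters, 96 mm across, 30 mm tall; a bystander, to be left alone. Origin at the underside.
- giftbox: Wooden gift box 110 x 90 mm, 60 mm tall; a bystander, to be left alone. Origin at the underside.
- tape: Roll of brown tape lying flat, 100 mm across, 48 mm tall; a bystander, to be left alone. Origin at the underside.
- brush: Brush 180 mm long lying on the table; a bystander, to be left alone. Origin at the underside.
There are look-alikes about, which are no part of the job. What is shaped like the part that bears vase4_mid but orange or turquoise is not meant.

How it is judged:
On the way:
1. the dial has been turned fully anticlockwise to its stop (value of joint dial below 0.08 rad), for 0.1 s.
At the end, for the whole second after the job is handed in: The n vases lie in the leftmost n bays, one each, half-way point within 25 mm of the bay's point, neck up the slope. White switches: filled bays on (over 0.6), empty ones off (under 0.2); red ones on. Dial n marks (n x 0.349 rad) from its stop, within 0.14 rad (((distance between vase1_mid and bay1 below 0.025 m and angle between vase1_mid's own z axis and vertical between 1 and 1.42 rad) or (distance between vase1_mid and bay2 below 0.025 m and angle between vase1_mid's own z axis and vertical between 1 and 1.42 rad) or (distance between vase1_mid and bay3 below 0.025 m and angle between vase1_mid's own z axis and vertical between 1 and 1.42 rad) or (distance between vase1_mid and bay4 below 0.025 m and angle between vase1_mid's own z axis and vertical between 1 and 1.42 rad)) and ((distance between vase2_mid and bay1 below 0.025 m and angle between vase2_mid's own z axis and vertical between 1 and 1.42 rad) or (distance between vase2_mid and bay2 below 0.025 m and angle between vase2_mid's own z axis and vertical between 1 and 1.42 rad) or (distance between vase2_mid and bay3 below 0.025 m and angle between vase2_mid's own z axis and vertical between 1 and 1.42 rad) or (distance between vase2_mid and bay4 below 0.025 m and angle between vase2_mid's own z axis and vertical between 1 and 1.42 rad)) and ((distance between vase3_mid and bay1 below 0.025 m and angle between vase3_mid's own z axis and vertical between 1 and 1.42 rad) or (distance between vase3_mid and bay2 below 0.025 m and angle between vase3_mid's own z axis and vertical between 1 and 1.42 rad) or (distance between vase3_mid and bay3 below 0.025 m and angle between vase3_mid's own z axis and vertical between 1 and 1.42 rad) or (distance between vase3_mid and bay4 below 0.025 m and angle between vase3_mid's own z axis and vertical between 1 and 1.42 rad)) and ((distance between vase4_mid and bay1 below 0.025 m and angle between vase4_mid's own z axis and vertical between 1 and 1.42 rad) or (distance between vase4_mid and bay2 below 0.025 m and angle between vase4_mid's own z axis and vertical between 1 and 1.42 rad) or (distance between vase4_mid and bay3 below 0.025 m and angle between vase4_mid's own z axis and vertical between 1 and 1.42 rad) or (distance between vase4_mid and bay4 below 0.025 m and angle between vase4_mid's own z axis and vertical between 1 and 1.42 rad)) and distance between any of vase1_mid, vase2_mid, vase3_mid, vase4_mid and bay1 below 0.025 m and distance between any of vase1_mid, vase2_mid, vase3_mid, vase4_mid and bay2 below 0.025 m and value of joint each of sw1, sw2, red1, red2 above 0.6 rad and ((distance between each of vase1_mid, vase2_mid, vase3_mid, vase4_mid and bay3 above 0.05 m and distance between each of vase1_mid, vase2_mid, vase3_mid, vase4_mid and bay4 above 0.05 m and value of joint each of sw3, sw4 below 0.2 rad and value of joint dial between 0.558132 and 0.838132 rad) or (distance between any of vase1_mid, vase2_mid, vase3_mid, vase4_mid and bay3 below 0.025 m and distance between each of vase1_mid, vase2_mid, vase3_mid, vase4_mid and bay4 above 0.05 m and value of joint sw3 above 0.6 rad and value of joint sw4 below 0.2 rad and value of joint dial between 0.907198 and 1.1872 rad) or (distance between any of vase1_mid, vase2_mid, vase3_mid, vase4_mid and bay3 below 0.025 m and distance between any of vase1_mid, vase2_mid, vase3_mid, vase4_mid and bay4 below 0.025 m and value of joint each of sw3, sw4 above 0.6 rad and value of joint dial between 1.25626 and 1.53626 rad))); the robot touches nothing.
It fails at once if a red switch is switched off (value of joint any of red1, red2 below 0.4 rad).
It fails at once if the coasters, gift box, tape or brush are pushed more than 50 mm (distance of any of coasters, giftbox, tape, brush from where it was at the start of the episode above 0.05 m).
Of vase1, vase2, vase3, vase4 only 2 to 4 are there at a start; the rules pass over those that are not, and their reading is None.
At some moment in a run one of vase1, vase2, vase3, vase4 may be knocked a few centimetres aside while the robot is not near it.
It also fails if it takes over 210 s, if anything falls off the work surface, if the arm or the gripper's body presses on something with over 40 N, if the wrist force passes 120 N, or if a joint passes its speed limit or range.

### The arm

A 6-joint arm with a two-finger parallel gripper is mounted at the origin on the work surface. World frame = base frame: x ahead of the robot, y to its left, z up, the work surface at z = 0. Lengths are in m, angles in rad, forces in N, time in s.
With the tool pointing down it reaches from about 0.35 to 0.85 m from the base axis. Payload 8.1 kg.
Tool frame: the origin (TCP) lies at the centre of the arm's flange, where the gripper is bolted on; the fingertips stand 186 mm ahead of it and the grasp point (between the pads) lies 167 mm ahead of it; z points along the fingers, y is the line along which they close (so a half turn about z gives the same grasp; the last joint's range is limited). The gripper opens to 93 mm and grips with 3 to 60 N. Pads are 15 mm wide; open, the fingers measure 128 mm over their backs; the gripper's body (75 mm by 188 mm) begins 65 mm behind the grasp point.
Start: joints at [-1.307, 0.13, 1.488, -0, 1.523, -0.085], TCP at [0.205, -0.564, 0.405] pointing down, gripper open.
Joint ranges: [-2.96, 2.96], [-0.89, 2.26], [0.02, 2.5], [-1.34, 4.48], [0, 2.73], [-2.66, 2.66]. Speed limits (rad/s): [2.39, 2.39, 2.79, 3.14, 3.14, 3.14].

### API

Orientations are given as a rotation vector (axis times angle).
In Python, from plant import read_state, read_camera, camera_params, robot gives the robot as it stands.
- The arm moves only by the tool carry_out, never from a script. Its argument "targets" is a list of rows, each an object of numbers: "hand": the opening in per cent of the stroke, from 0 (shut) to 100 (fully open); "x", "y", "z": the shift along the tool's x, y, z in m; "ax", "ay", "az": the turn, a rotation vector about the tool's x, y, z in rad. In form: [{"hand": .., "x": .., "y": .., "z": .., "ax": .., "ay": .., "az": ..}, ...]. A call has 1 to 8 rows; each row is the pose to reach, as a shift and turn from the pose commanded when the call began, along the tool's axes at that moment; what a row does not reach only later rows make up. A row lasts 1/8 s, in which the tool goes at most 62.5 mm and 10.7 degrees, less where a joint would pass 70% of its speed; a pose out of reach is approached as far as the arm can. A call with a gripper value outside its range is refused whole. The fingers move at their own pace and stop on an object; "newtons" is the grip in N (left out, the last holds). Time passes only in rows, so rows that repeat a pose let the fingers close. It gives the time, the measured TCP pose, the force, the opening and the grip force at its end, in the units of the state.
- read_state(): the state, without advancing time (a new reading comes with each control period).
- read_camera(name): name is "scene" or "top" or "wrist"; returns (picture, depth): 400x640x3 uint8, blue, green, red; 400x640 float32, m along the optical axis (not along the pixel's ray), 0 where there is no reading.
- camera_params(name): a dict with "fx", "fy", "cx", "cy" (pixels), "position" and "rotation" of the camera in the world. Camera axes: x right, y up, looking along -z (the intrinsics and any distortion apply to the point x, -y, -z); pixel columns grow to the right and rows downward; lengths in m; the calibration is good to about 2 mm. The wrist camera is an equidistant fisheye: a pixel r from the principal point sees the ray r / f radians off the axis. A picture is of the moment at which its call begins: read the wrist's pose just before it. camera_params takes no time and is no camera call; for the wrist camera it gives the pose at the moment of the call.
- robot.close_job(): hands the job in; it is judged then, once.
The state is a dict: "t": time; "q": joint angles; "dq": joint speeds; "joint_torque": joint torques, N m; "tool_pos": TCP position; "orientation": TCP orientation; "force": force on the tool from outside, world axes, zero at the start; "wrist_torque": the same for the moment, N m; "opening": finger opening in m; "gripper_force": force on a finger pad.
Only numpy, scipy, OpenCV 4.12 (cv2) and the standard library are available. Lean on these libraries where they do the work, as an engineer would, in place of code of your own. Each camera call takes 0.05 s, during which the arm holds its last target. There are 200 camera calls.

## Working session

There is one attempt and no reset: what is moved stays moved. The work goes in short steps, Python scripts to look and compute and a tool call to move; the robot and the scene stay as the last step left them, time stands still between calls to the robot, and variables do not carry over. Pictures are saved under pics/ and viewed, at most 14 in all, crops included, and the job is handed in when it is done.

Besides the shell and the picture viewer there is one more tool, called after "Request:" by a JSON object that holds its "name" and its "arguments". carry_out: Moves the arm, as the interface text tells. Its arguments: {"type":"object","properties":{"targets":{"type":"array","items":{"type":"object","properties":{"hand":{"type":"number"},"x":{"type":"number"},"y":{"type":"number"},"z":{"type":"number"},"ax":{"type":"number"},"ay":{"type":"number"},"az":{"type":"number"}}}},"newtons":{"type":"number"}},"required":["targets"]}

```bash
mkdir -p pics
cat > h.py <<'E'
import numpy as np, cv2
from scipy.spatial.transform import Rotation as R
from plant import read_state, read_camera, camera_params, robot
def cloud(name):
    p=camera_params(name); im,d=read_camera(name)
    v,u=np.mgrid[0:400,0:640]
    P=np.stack([(u-p['cx'])/p['fx']*d,-(v-p['cy'])/p['fy']*d,-d],-1)
    Rm=np.array(p['rotation']); 
    if Rm.shape!=(3,3): Rm=R.from_rotvec(Rm).as_matrix()
    W=P@Rm.T+np.array(p['position']); W[d==0]=np.nan
    return im,W
E
python3 - <<'E'
from h import *
for n in('scene','top'):
    im,W=cloud(n); cv2.imwrite(f'pics/{n}.png',im); np.savez(f'{n}.npz',im=im,W=W)
    print({k:np.round(v,3).tolist() for k,v in camera_params(n).items() if not isinstance(v,str)})
s=read_state();print(s['t'],s['tool_pos'],s['orientation'],s['opening'],s['force'])
E
```

```text
{'fx': 418.156, 'fy': 418.156, 'cx': 318.728, 'cy': 198.338, 'position': [1.638, 0.077, 1.091], 'rotation': [0.652, 0.699, 1.565]}
{'fx': 446.031, 'fy': 446.031, 'cx': 320.738, 'cy': 202.679, 'position': [0.33, -0.036, 1.817], 'rotation': [0.068, -0.053, -1.565]}
0.1 [ 0.2050316  -0.56367562  0.40382287] [-3.09236537e+00 -5.44823386e-01  2.55948131e-04] 0.09294351137648847 [ 0.32252652 -0.64488013 -0.05063542]
```

View pics/scene.png

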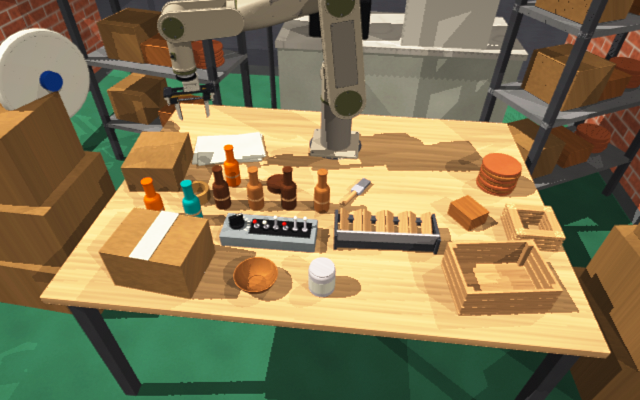

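View pics/top.png

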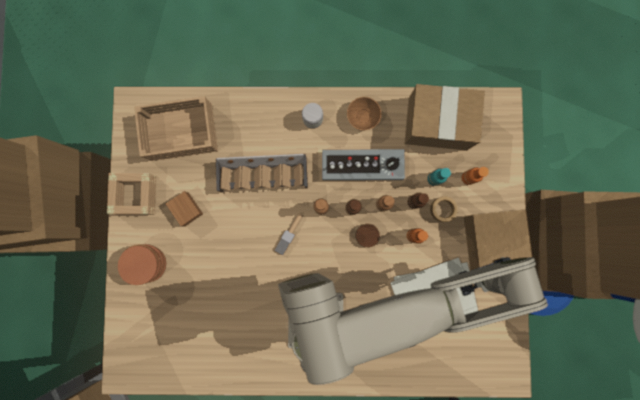

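The scene shows four candidates in a row with scene pixels (222,190) dark, (255,190) tan, (288,188) dark and (322,190) tan. The orange ones at (232,168) and (152,195) and the turquoise one at (191,200) are look-alikes. I'll confirm with one crop and measure everything.

Run:
```python
from h import *
im=np.load('scene.npz')['im']; t=np.load('top.npz')
a=cv2.resize(im[140:260,130:450],None,fx=2.5,fy=2.5,interpolation=3)
b=cv2.resize(t['im'][140:250,205:445],None,fx=800/240,fy=800/240,interpolation=3)[:290]
cv2.imwrite('pics/crop.png',np.vstack([a,b[:290]]))
W=t['W'];I=t['im']
# objects in height slices
for lo,hi in((.165,.2),(.12,.16),(.03,.062),(.085,.1)):
    m=((W[...,2]>lo)&(W[...,2]<hi)&(W[...,0]>.25)&(W[...,0]<.85)&(abs(W[...,1])<.7)).astype(np.uint8)
    n,l,s,c=cv2.connectedComponentsWithStats(m)
    print(lo)
    for k in range(1,n):
        if s[k,4]<8: continue
        q=W[l==k]; print(s[k,4],c[k].round(),q.mean(0).round(3),(q.min(0)[:2]).round(3),q.max(0)[:2].round(3),I[l==k].mean(0).round())
S=np.load('scene.npz');W=S['W'];I=S['im']
m=((W[...,2]>.14)&(W[...,2]<.19)&(W[...,0]>.35)&(W[...,0]<.85)&(abs(W[...,1])<.7)).astype(np.uint8)
n,l,s,c=cv2.connectedComponentsWithStats(m)
print('scene')
for k in range(1,n):
    if s[k,4]<8: continue
    q=W[l==k]; print(s[k,4],c[k].round(),q.mean(0).round(3),q.max(0).round(3),I[l==k].mean(0).round())
```

```text
0.165
9 [450. 101.] [ 0.843 -0.504  0.168] [ 0.835 -0.509] [ 0.85  -0.498] [169. 183. 185.]
31 [445. 108.] [ 0.817 -0.484  0.168] [ 0.797 -0.497] [ 0.844 -0.47 ] [170. 184. 186.]
55 [454. 107.] [ 0.82  -0.52   0.167] [ 0.786 -0.543] [ 0.848 -0.5  ] [158. 174. 179.]
18 [418. 110.] [ 0.808 -0.385  0.167] [ 0.794 -0.399] [ 0.828 -0.369] [ 86. 120. 146.]
59 [448. 119.] [ 0.776 -0.495  0.168] [ 0.756 -0.523] [ 0.806 -0.465] [169. 183. 185.]
8 [427. 121.] [ 0.768 -0.417  0.169] [ 0.762 -0.428] [ 0.774 -0.405] [ 88. 122. 148.]
8 [436. 125.] [ 0.753 -0.449  0.168] [ 0.742 -0.455] [ 0.759 -0.443] [ 85. 118. 145.]
14 [450. 127.] [ 0.746 -0.503  0.167] [ 0.737 -0.518] [ 0.755 -0.495] [171. 185. 187.]
13 [442. 130.] [ 0.733 -0.472  0.167] [ 0.722 -0.48 ] [ 0.747 -0.466] [170. 185. 186.]
10 [437. 132.] [ 0.726 -0.454  0.167] [ 0.721 -0.462] [ 0.729 -0.443] [106. 132. 150.]
34 [446. 135.] [ 0.715 -0.487  0.169] [ 0.701 -0.503] [ 0.732 -0.468] [169. 183. 185.]
86 [482. 171.] [ 0.575 -0.616  0.181] [ 0.556 -0.634] [ 0.592 -0.598] [ 64. 115. 176.]
86 [445. 172.] [ 0.57  -0.477  0.181] [ 0.553 -0.496]
[... 7481 characters left out ...]
.] [ 0.267 -0.611  0.095] [ 0.254 -0.613] [ 0.28  -0.608] [34. 49. 62.]
scene
47 [228. 153.] [ 0.354 -0.391  0.162] [ 0.36  -0.377  0.181] [ 16.  88. 194.]
127 [217. 172.] [ 0.483 -0.395  0.166] [ 0.5   -0.379  0.185] [28. 53. 98.]
123 [252. 173.] [ 0.473 -0.267  0.167] [ 0.487 -0.251  0.183] [ 51. 111. 182.]
124 [287. 172.] [ 0.458 -0.145  0.168] [ 0.472 -0.127  0.183] [28. 53. 99.]
125 [322. 175.] [ 0.459 -0.018  0.167] [0.473 0.    0.184] [ 51. 111. 182.]
144 [147. 185.] [ 0.581 -0.614  0.166] [ 0.596 -0.598  0.182] [  1.  95. 205.]
143 [186. 187.] [ 0.577 -0.476  0.167] [ 0.592 -0.46   0.182] [135. 145.   9.]
2983 [159. 230.] [ 0.779 -0.494  0.159] [ 0.85  -0.359  0.167] [121. 180. 225.]
```

View pics/crop.png

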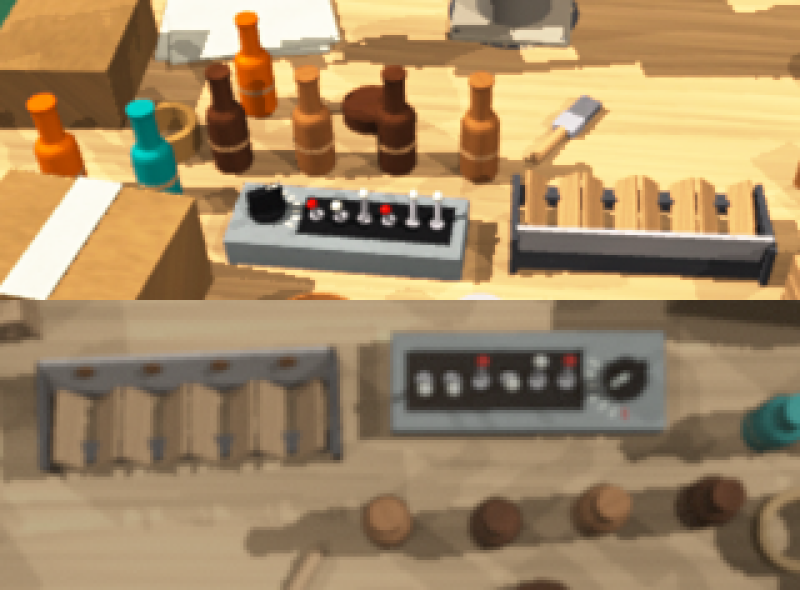

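The crop confirms it: the two tan and two dark brown vases are wooden, so n = 4. The orange and turquoise ones are look-alikes. sw4 and both reds lean away (on), and sw1–sw3 are off. Next I fit the rack frame.

Run:
```python
from h import *
Ws=[np.load(f'{n}.npz')['W'] for n in('top','scene')]
for n,W in zip(('top','scene'),Ws):
    q=W.reshape(-1,3); q=q[(q[:,2]>.015)&(q[:,2]<.13)&(q[:,0]>.5)&(q[:,0]<.68)&(q[:,1]>.03)&(q[:,1]<.415)]
    r=cv2.minAreaRect(q[:,:2].astype(np.float32)*1000); print(n,r)
W=Ws[0].reshape(-1,3)
q=W[(W[:,2]>.01)&(W[:,2]<.13)&(W[:,0]>.49)&(W[:,0]<.68)&(W[:,1]>.03)&(W[:,1]<.415)]
t=.053; c=np.array([.587,.216]); d=q[:,:2]-c
X=d@[np.cos(t),np.sin(t)];Y=d@[-np.sin(t),np.cos(t)]
print('z map rows Y 10mm, cols X -60..60')
for y in np.arange(-.17,.171,.01):
    print(f'{y:.2f}',[ (int(1000*np.median(q[m,2])) if m.sum()>0 else -1) for x in np.arange(-.07,.075,.01) for m in [(abs(X-x)<.005)&(abs(Y-y)<.005)]])
```

```text
top ((590.9705810546875, 218.97323608398438), (143.24862670898438, 359.55670166015625), 2.4610819816589355)
scene ((600.987060546875, 223.06121826171875), (164.87271118164062, 371.2549743652344), 1.0783058404922485)
z map rows Y 10mm, cols X -60..60
-0.17 [74, 73, 74, 72, 73, 74, 75, 79, 76, 77, 75, 71, 73, 78, -1]
-0.16 [14, 51, 63, 61, 81, 75, 75, 74, -1, -1, 23, 53, 81, 89, -1]
-0.15 [12, 75, 90, 83, 81, 77, 77, 68, 66, 62, 58, 50, 69, 89, -1]
-0.14 [11, 81, 78, 76, 68, 67, 61, 62, 57, 52, 31, 44, 80, 91, -1]
-0.13 [63, 73, 67, 59, 61, 52, 54, 48, 46, 44, 22, 45, 72, 92, -1]
-0.12 [-1, 57, 61, 62, 62, -1, 11, -1, 13, -1, 28, 51, 81, 92, -1]
-0.11 [74, 65, 61, 62, 63, 51, 52, 50, 47, 39, 20, 47, 76, 96, -1]
-0.10 [69, 77, 72, 68, 67, 61, 56, 54, 48, 47, 33, 47, 77, 91, -1]
-0.09 [-1, 85, 79, 84, 76, 75, 69, 64, 67, 56, 52, 46, 75, 92, -1]
-0.08 [-1, 58, 87, 83, 81, 73, 70, 71, 66, 63, 58, 48, 77, 93, -1]
-0.07 [-1, 51, 84, 84, 80, 78, 73, 71, 61, 61, 43, 50, 80, 89, -1]
-0.06 [10, 76, 79, 72, 69, 67, 65, 60, 56, 48, 37, 46, 74, 88, -1]
-0.05 [63, 70, 63, 59, 57, 57, 54, 46, 41, 41,
[... 776 characters left out ...]
 74, 69, 61, 61, 61, 47, 39, 72, 97, -1]
0.08 [-1, 52, 83, 86, 80, 80, 77, 74, 70, 68, 55, 45, 69, 88, -1]
0.09 [-1, 52, 88, 83, 84, 74, 69, 65, 66, 61, 55, 47, 72, 89, -1]
0.10 [10, 78, 78, 72, 74, 69, 58, 59, 57, 52, 29, 51, 68, 92, -1]
0.11 [12, 74, 66, 61, 60, 54, 58, 43, 44, 39, 31, 52, 78, 91, -1]
0.12 [10, 65, 62, 60, 61, -1, -1, -1, -1, -1, 26, 53, 87, 93, -1]
0.13 [69, 64, 67, 62, 59, 50, 55, 46, 42, 41, 20, 43, 81, 92, -1]
0.14 [67, 73, 77, 73, 66, 55, 52, 53, 48, 42, 30, 48, 75, 94, -1]
0.15 [-1, 89, 83, 81, 74, 69, 70, 65, 62, 54, 44, 48, 79, 90, -1]
0.16 [-1, 91, 90, 83, 78, 74, 71, 69, 64, 63, 58, 50, 75, 90, -1]
0.17 [42, 61, 73, 67, 70, 61, 72, 69, 74, 56, 56, 64, 75, 89, -1]
```

Request:
{"name": "carry_out", "arguments": {"targets": [{"hand": 60, "x": 0, "y": 0, "z": -0.03}], "newtons": 15}}

```text
schema error: expected keys hand, x, y, z, ax, ay, az
```

```bash
cat >> h.py <<'E'
def tool(f,yaw=0):   # f: degrees forward of straight down; tool x along world x at yaw 0
    return R.from_euler('z',yaw,degrees=True)*R.from_euler('y',-f,degrees=True)*R.from_euler('x',180,degrees=True)
def rows(seq,start=None):  # seq of (f,yaw,grasp point[,is_tcp])
    s=read_state(); p=np.array(s['tool_pos']); r=R.from_rotvec(s['orientation'])
    print('t',round(s['t'],2),'tcp',p.round(4),'F',np.round(s['force'],1),'open',round(s['opening'],4),'q',np.round(s['q'],2))
    for f,yaw,g in seq:
        T=tool(f,yaw); tp=np.array(g)-T.apply([0,0,.167])
        d=r.inv().apply(tp-p); a=(r.inv()*T).as_rotvec()
        print('shift',d.round(4),'turn',a.round(4),'tcp',tp.round(3))
def tops():
    im,W=cloud('top'); z=W[...,2]
    m=((z>.165)&(z<.2)&(W[...,0]>.3)&(W[...,0]<.68)&(W[...,1]>-.45)&(W[...,1]<.1)).astype(np.uint8)
    n,l,s,c=cv2.connectedComponentsWithStats(m)
    for k in range(1,n):
        if s[k,4]>40:
            q=W[l==k]; print('top',s[k,4],((q.min(0)+q.max(0))/2).round(3),im[l==k].mean(0).round())
E
python3 - <<'E'
from h import *
rows([(0,0,(.5,-.2,.30)),(-40,0,(.452+.064,-.018,.15+.077))])
T=tool(-40); print(T.as_matrix().round(2))
E
```

```text
t 0.1 tcp [ 0.205  -0.5637  0.4038] F [ 0.3 -0.6 -0.1] open 0.0929 q [-1.31  0.13  1.49 -0.    1.52 -0.09]
shift [ 0.4015 -0.2411 -0.0627] turn [-1.600e-03  2.000e-04  3.488e-01] tcp [ 0.5   -0.2    0.467]
shift [ 0.5796 -0.3698  0.0496] turn [ 0.1202 -0.6908  0.335 ] tcp [ 0.623 -0.018  0.355]
[[ 0.77  0.   -0.64]
 [ 0.   -1.   -0.  ]
 [-0.64  0.   -0.77]]
```

Request:
{"name": "carry_out", "arguments": {"targets": [{"hand": 80, "x": 0, "y": 0, "z": -0.06, "ax": 0, "ay": 0, "az": 0}, {"hand": 80, "x": 0.4, "y": -0.24, "z": -0.065, "ax": 0, "ay": 0, "az": 0.349}, {"hand": 80, "x": 0.4, "y": -0.24, "z": -0.065, "ax": 0, "ay": 0, "az": 0.349}, {"hand": 80, "x": 0.4, "y": -0.24, "z": -0.065, "ax": 0, "ay": 0, "az": 0.349}, {"hand": 80, "x": 0.4, "y": -0.24, "z": -0.065, "ax": 0, "ay": 0, "az": 0.349}, {"hand": 80, "x": 0.4, "y": -0.24, "z": -0.065, "ax": 0, "ay": 0, "az": 0.349}, {"hand": 80, "x": 0.4, "y": -0.24, "z": -0.065, "ax": 0, "ay": 0, "az": 0.349}, {"hand": 80, "x": 0.4, "y": -0.24, "z": -0.065, "ax": 0, "ay": 0, "az": 0.349}], "newtons": 20}}

```text
t: 1.1
tool_pos: [0.4812, -0.2227, 0.4692]
orientation: [-3.142, 0.001, 0.0]
force: [1.0, -1.0, -0.5]
opening: 0.0749
gripper_force: 0.0
```

Run:
```python
from h import *
rows([(-40,0,(.452+.064,-.018,.15+.077))])
```

```text
t 1.1 tcp [ 0.4812 -0.2227  0.4692] F [ 1.  -1.  -0.5] open 0.0749 q [-0.53 -0.08  1.58 -0.    1.64  1.04]
shift [ 0.1421 -0.2047  0.1142] turn [-2.000e-04 -6.979e-01 -3.000e-04] tcp [ 0.623 -0.018  0.355]
```

Request:
{"name": "carry_out", "arguments": {"targets": [{"hand": 80, "x": 0.142, "y": -0.205, "z": 0.0, "ax": 0, "ay": -0.698, "az": 0}, {"hand": 80, "x": 0.142, "y": -0.205, "z": 0.0, "ax": 0, "ay": -0.698, "az": 0}, {"hand": 80, "x": 0.142, "y": -0.205, "z": 0.0, "ax": 0, "ay": -0.698, "az": 0}, {"hand": 80, "x": 0.142, "y": -0.205, "z": 0.0, "ax": 0, "ay": -0.698, "az": 0}, {"hand": 80, "x": 0.142, "y": -0.205, "z": 0.114, "ax": 0, "ay": -0.698, "az": 0}, {"hand": 80, "x": 0.142, "y": -0.205, "z": 0.114, "ax": 0, "ay": -0.698, "az": 0}, {"hand": 80, "x": 0.142, "y": -0.205, "z": 0.114, "ax": 0, "ay": -0.698, "az": 0}, {"hand": 80, "x": 0.142, "y": -0.205, "z": 0.114, "ax": 0, "ay": -0.698, "az": 0}]}}

```text
t: 2.1
tool_pos: [0.6226, -0.0198, 0.3576]
orientation: [2.953, -0.001, -1.072]
force: [-0.5, -0.0, -0.2]
opening: 0.0744
gripper_force: 0.0
```

Run:
```python
from h import *
tops()
rows([(-40,0,(.452,-.018,.15))])
```

```text
top 85 [ 0.477 -0.396  0.178] [43. 60. 88.]
top 84 [ 0.466 -0.269  0.183] [ 62.  92. 128.]
top 83 [ 0.451 -0.144  0.181] [41. 56. 80.]
top 84 [ 0.34  -0.392  0.18 ] [ 61. 108. 175.]
t 2.15 tcp [ 0.6228 -0.0199  0.3587] F [0.3 0.3 1.7] open 0.0744 q [-0.1   0.57  1.11 -0.07  2.15  1.46]
shift [ 0.0029 -0.0019  0.1027] turn [-0.0001 -0.0038 -0.0008] tcp [ 0.559 -0.018  0.278]
```

Request:
{"name": "carry_out", "arguments": {"targets": [{"hand": 80, "x": 0.002, "y": -0.001, "z": 0.04, "ax": 0, "ay": 0, "az": 0}, {"hand": 80, "x": 0.002, "y": -0.001, "z": 0.08, "ax": 0, "ay": 0, "az": 0}, {"hand": 80, "x": 0.002, "y": -0.001, "z": 0.102, "ax": 0, "ay": 0, "az": 0}, {"hand": 80, "x": 0.002, "y": -0.001, "z": 0.102, "ax": 0, "ay": 0, "az": 0}, {"hand": 10, "x": 0.002, "y": -0.001, "z": 0.102, "ax": 0, "ay": 0, "az": 0}, {"hand": 10, "x": 0.002, "y": -0.001, "z": 0.102, "ax": 0, "ay": 0, "az": 0}, {"hand": 10, "x": 0.002, "y": -0.001, "z": 0.102, "ax": 0, "ay": 0, "az": 0}, {"hand": 10, "x": 0.002, "y": -0.001, "z": 0.102, "ax": 0, "ay": 0, "az": 0}], "newtons": 30}}

```text
t: 3.15
tool_pos: [0.5587, -0.0185, 0.2762]
orientation: [-2.952, 0.0, 1.074]
force: [-0.2, -0.1, 0.5]
opening: 0.0393
gripper_force: 0.0
```

```bash
cat >> h.py <<'E'
BAY={1:(.536,.334),2:(.540,.254),3:(.544,.174),4:(.548,.094)}
AX=R.from_euler('z',2.9,degrees=True).apply([-np.cos(np.radians(20)),0,np.sin(np.radians(20))])
def bayg(k,up=0,back=0): # grasp point (60 mm above mid)
    return np.array([*BAY[k],.096])+(.06+back)*AX+[0,0,up]
E
python3 - <<'E'
from h import *
rows([(-40,0,(.452,-.018,.36)),(30,2.9,bayg(1,.12)),(30,2.9,bayg(1,.002))])
E
```

```text
t 3.15 tcp [ 0.5587 -0.0185  0.2762] F [-0.2 -0.1  0.5] open 0.0393 q [-0.1   0.48  1.39 -0.07  1.96  1.47]
shift [-0.1355 -0.0005 -0.1627] turn [-0.0001 -0.0005 -0.    ] tcp [ 0.559 -0.018  0.488]
shift [-0.1919 -0.3454  0.0239] turn [-0.0047  1.221  -0.0538] tcp [0.396 0.327 0.381]
shift [-0.1161 -0.3454  0.1143] turn [-0.0047  1.221  -0.0538] tcp [0.396 0.327 0.263]
```

Request:
{"name": "carry_out", "arguments": {"targets": [{"hand": 10, "x": 0, "y": 0, "z": 0, "ax": 0, "ay": 0, "az": 0}, {"hand": 10, "x": 0, "y": 0, "z": 0, "ax": 0, "ay": 0, "az": 0}, {"hand": 10, "x": -0.032, "y": 0, "z": -0.038, "ax": 0, "ay": 0, "az": 0}, {"hand": 10, "x": -0.064, "y": 0, "z": -0.077, "ax": 0, "ay": 0, "az": 0}, {"hand": 10, "x": -0.096, "y": 0, "z": -0.115, "ax": 0, "ay": 0, "az": 0}, {"hand": 10, "x": -0.135, "y": 0, "z": -0.163, "ax": 0, "ay": 0, "az": 0}, {"hand": 10, "x": -0.135, "y": 0, "z": -0.163, "ax": 0, "ay": 0, "az": 0}, {"hand": 10, "x": -0.135, "y": 0, "z": -0.163, "ax": 0, "ay": 0, "az": 0}], "newtons": 30}}

```text
t: 4.15
tool_pos: [0.5598, -0.0185, 0.4867]
orientation: [-2.952, 0.0, 1.074]
force: [-0.9, -0.4, -2.8]
opening: 0.0334
gripper_force: 30.0
```

Run:
```python
from h import *
print(read_state()['gripper_force'])
rows([(30,2.9,bayg(1,.12)),(30,2.9,bayg(1,.002))])
```

```text
29.975738525390625
t 4.15 tcp [ 0.5598 -0.0185  0.4867] F [-0.9 -0.4 -2.8] open 0.0334 q [-0.1   0.35  1.17 -0.09  2.32  1.43]
shift [-0.0574 -0.3454  0.186 ] turn [-0.0049  1.2213 -0.0538] tcp [0.396 0.327 0.381]
shift [ 0.0184 -0.3454  0.2764] turn [-0.0049  1.2213 -0.0538] tcp [0.396 0.327 0.263]
```

Request:
{"name": "carry_out", "arguments": {"targets": [{"hand": 10, "x": -0.057, "y": -0.345, "z": 0.186, "ax": -0.005, "ay": 1.221, "az": -0.054}, {"hand": 10, "x": -0.057, "y": -0.345, "z": 0.186, "ax": -0.005, "ay": 1.221, "az": -0.054}, {"hand": 10, "x": -0.057, "y": -0.345, "z": 0.186, "ax": -0.005, "ay": 1.221, "az": -0.054}, {"hand": 10, "x": -0.057, "y": -0.345, "z": 0.186, "ax": -0.005, "ay": 1.221, "az": -0.054}, {"hand": 10, "x": -0.057, "y": -0.345, "z": 0.186, "ax": -0.005, "ay": 1.221, "az": -0.054}, {"hand": 10, "x": -0.057, "y": -0.345, "z": 0.186, "ax": -0.005, "ay": 1.221, "az": -0.054}, {"hand": 10, "x": -0.057, "y": -0.345, "z": 0.186, "ax": -0.005, "ay": 1.221, "az": -0.054}, {"hand": 10, "x": -0.057, "y": -0.345, "z": 0.186, "ax": -0.005, "ay": 1.221, "az": -0.054}]}}

```text
t: 5.15
tool_pos: [0.3941, 0.3272, 0.3776]
orientation: [-3.026, -0.085, -0.801]
force: [-0.2, -0.3, -2.1]
opening: 0.0332
gripper_force: 30.0
```

Request:
{"name": "carry_out", "arguments": {"targets": [{"hand": 10, "x": 0, "y": 0, "z": 0, "ax": 0, "ay": 0, "az": 0}, {"hand": 10, "x": 0, "y": 0, "z": 0, "ax": 0, "ay": 0, "az": 0}]}}

```text
t: 5.4
tool_pos: [0.3975, 0.3255, 0.3816]
orientation: [-3.023, -0.073, -0.807]
force: [-0.6, 0.2, -0.6]
opening: 0.0338
gripper_force: 30.0
```

Run:
```python
from h import *
rows([(30,2.9,bayg(1,.12)),(30,2.9,bayg(1,.002))])
im,W=cloud('scene'); cv2.imwrite('pics/s2.png',cv2.resize(im[130:270,290:490],None,fx=4,fy=4))
```

```text
t 5.4 tcp [0.3975 0.3255 0.3816] F [-0.6  0.2 -0.6] open 0.0338 q [ 0.7  -0.29  1.97 -0.35  1.06  2.33]
shift [-0.0012 -0.0015 -0.0001] turn [ 0.0017  0.0018 -0.0016] tcp [0.396 0.327 0.381]
shift [-0.06   -0.0016  0.1022] turn [ 0.0017  0.0018 -0.0016] tcp [0.396 0.327 0.263]
```

View pics/s2.png

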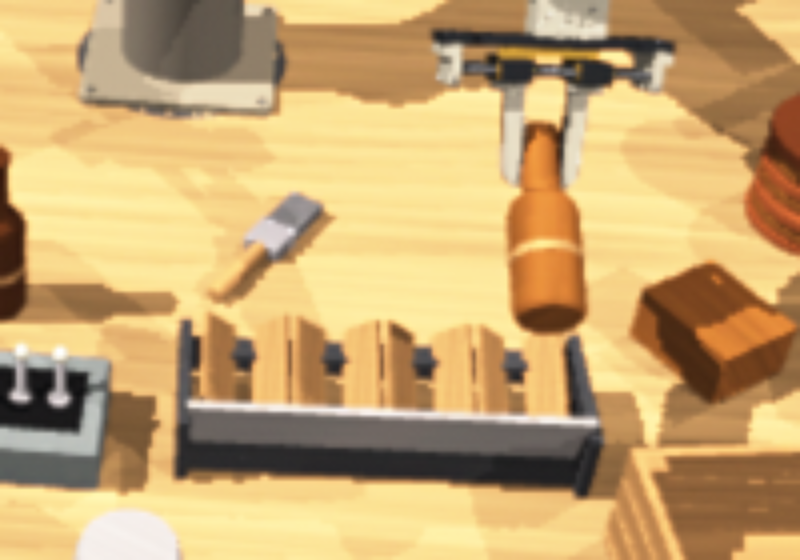

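The vase is held at the right slope above bay 1. Lowering it now.

Request:
{"name": "carry_out", "arguments": {"targets": [{"hand": 10, "x": -0.024, "y": -0.001, "z": 0.035, "ax": 0, "ay": 0, "az": 0}, {"hand": 10, "x": -0.048, "y": -0.001, "z": 0.08, "ax": 0, "ay": 0, "az": 0}, {"hand": 10, "x": -0.055, "y": -0.001, "z": 0.093, "ax": 0, "ay": 0, "az": 0}, {"hand": 10, "x": -0.057, "y": -0.001, "z": 0.097, "ax": 0, "ay": 0, "az": 0}, {"hand": 10, "x": -0.059, "y": -0.001, "z": 0.101, "ax": 0, "ay": 0, "az": 0}, {"hand": 10, "x": -0.06, "y": -0.001, "z": 0.102, "ax": 0, "ay": 0, "az": 0}, {"hand": 10, "x": -0.06, "y": -0.001, "z": 0.102, "ax": 0, "ay": 0, "az": 0}]}}

```text
t: 6.32
tool_pos: [0.3958, 0.3277, 0.2645]
orientation: [-3.02, -0.076, -0.811]
force: [-0.5, 0.8, -1.8]
opening: 0.0333
gripper_force: 30.0
```

Run:
```python
from h import *
rows([(30,2.9,bayg(1,.002))])
im,W=cloud('scene'); cv2.imwrite('pics/s3.png',cv2.resize(im[150:270,310:470],None,fx=5,fy=5))
```

```text
t 6.33 tcp [0.3958 0.3277 0.2645] F [-0.5  0.8 -1.8] open 0.0333 q [ 0.71 -0.16  2.09 -0.43  0.83  2.46]
shift [-0.0003  0.0008  0.0014] turn [-0.0007 -0.001  -0.0002] tcp [0.396 0.327 0.263]
```

View pics/s3.png

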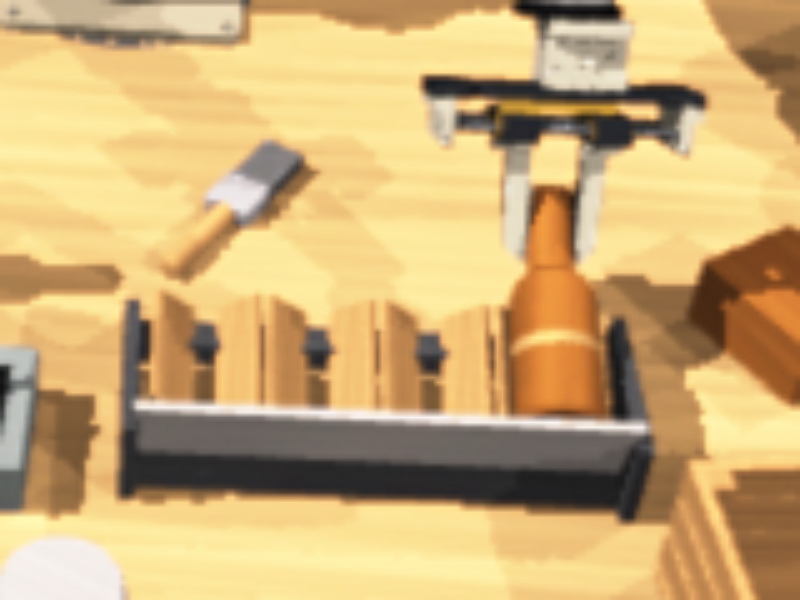

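Request:
{"name": "carry_out", "arguments": {"targets": [{"hand": 10, "x": -0.001, "y": 0, "z": 0.002, "ax": 0, "ay": 0, "az": 0}, {"hand": 10, "x": -0.002, "y": 0, "z": 0.0035, "ax": 0, "ay": 0, "az": 0}, {"hand": 10, "x": -0.002, "y": 0, "z": 0.0035, "ax": 0, "ay": 0, "az": 0}]}}

```text
t: 6.75
tool_pos: [0.3962, 0.3275, 0.2605]
orientation: [-3.02, -0.076, -0.812]
force: [0.5, -3.3, 4.2]
opening: 0.0335
gripper_force: 30.0
```

Request:
{"name": "carry_out", "arguments": {"targets": [{"hand": 58, "x": 0, "y": 0, "z": 0, "ax": 0, "ay": 0, "az": 0}, {"hand": 58, "x": 0, "y": 0, "z": 0, "ax": 0, "ay": 0, "az": 0}, {"hand": 58, "x": 0, "y": 0, "z": 0, "ax": 0, "ay": 0, "az": 0}, {"hand": 58, "x": 0.02, "y": 0, "z": -0.035, "ax": 0, "ay": 0, "az": 0}, {"hand": 58, "x": 0.04, "y": 0, "z": -0.07, "ax": 0, "ay": 0, "az": 0}, {"hand": 58, "x": 0.09, "y": 0, "z": -0.155, "ax": 0, "ay": 0, "az": 0}, {"hand": 58, "x": 0.09, "y": 0, "z": -0.155, "ax": 0, "ay": 0, "az": 0}, {"hand": 58, "x": 0.09, "y": 0, "z": -0.155, "ax": 0, "ay": 0, "az": 0}]}}

```text
t: 7.75
tool_pos: [0.3966, 0.3281, 0.4433]
orientation: [-3.014, -0.075, -0.817]
force: [0.5, 0.6, -0.5]
opening: 0.0539
gripper_force: 0.0
```

```bash
cat >> h.py <<'E'
def laid():
    for n in('top','scene'):
        im,W=cloud(n); c=np.array([.587,.216]); t=.05
        d=W[...,:2]-c; X=d@[np.cos(t),np.sin(t)];Y=d@[-np.sin(t),np.cos(t)]; z=W[...,2]
        for k,y in zip((1,2,3,4),(.12,.04,-.04,-.12)):
            # axis height above plane of slope
            u=-(X+.045)*np.cos(np.radians(20))+(z-.096)*np.sin(np.radians(20))   # along axis from bay point
            w=(X+.045)*np.sin(np.radians(20))+(z-.096)*np.cos(np.radians(20))
            m=(abs(Y-y)<.034)&(w>.005)&(w<.04)&(u>-.11)&(u<.12)
            if m.sum()<40: print(n,k,'empty',m.sum()); continue
            nk=m&(u>.03)&(w<.03); bd=m&(u<.0)
            print(n,k,m.sum(),'u range',np.percentile(u[m],[1,99]).round(3),'Y mid',round(float((Y[m].min()+Y[m].max())/2-y),3),'top w body',np.percentile(w[bd],90).round(3) if bd.any() else '')
E
python3 - <<'E'
from h import *
tops(); laid()
rows([(-40,0,(.451+.064,-.145,.42)),(-40,0,(.451+.064,-.145,.227))])
E
```

```text
top 84 [ 0.477 -0.398  0.18 ] [45. 64. 94.]
top 85 [ 0.466 -0.269  0.182] [ 72. 107. 148.]
top 82 [ 0.45  -0.145  0.181] [44. 62. 91.]
top 84 [ 0.34  -0.392  0.179] [ 63. 114. 179.]
top 1 488 u range [-0.101  0.04 ] Y mid 0.0 top w body 0.033
top 2 88 u range [-0.105 -0.089] Y mid 0.0 top w body 0.033
top 3 89 u range [-0.104 -0.09 ] Y mid -0.0 top w body 0.034
top 4 87 u range [-0.104 -0.089] Y mid 0.001 top w body 0.033
scene 1 713 u range [-0.103  0.087] Y mid -0.001 top w body 0.031
scene 2 95 u range [-0.105 -0.096] Y mid -0.001 top w body 0.031
scene 3 98 u range [-0.104 -0.095] Y mid 0.0 top w body 0.032
scene 4 93 u range [-0.105 -0.095] Y mid -0.0 top w body 0.031
t 7.9 tcp [0.3958 0.3273 0.437 ] F [ 0.3  0.4 -1.2] open 0.0541 q [ 0.7  -0.32  1.9  -0.34  1.16  2.3 ]
shift [0.2304 0.4834 0.0052] turn [ 0.0063 -1.2192  0.0536] tcp [ 0.622 -0.145  0.548]
shift [0.1342 0.4831 0.1725] turn [ 0.0063 -1.2192  0.0536] tcp [ 0.622 -0.145  0.355]
```

Request:
{"name": "carry_out", "arguments": {"targets": [{"hand": 80, "x": 0.23, "y": 0.483, "z": 0.005, "ax": 0.006, "ay": -1.219, "az": 0.054}, {"hand": 80, "x": 0.23, "y": 0.483, "z": 0.005, "ax": 0.006, "ay": -1.219, "az": 0.054}, {"hand": 80, "x": 0.23, "y": 0.483, "z": 0.005, "ax": 0.006, "ay": -1.219, "az": 0.054}, {"hand": 80, "x": 0.23, "y": 0.483, "z": 0.005, "ax": 0.006, "ay": -1.219, "az": 0.054}, {"hand": 80, "x": 0.134, "y": 0.483, "z": 0.172, "ax": 0.006, "ay": -1.219, "az": 0.054}, {"hand": 80, "x": 0.134, "y": 0.483, "z": 0.172, "ax": 0.006, "ay": -1.219, "az": 0.054}, {"hand": 80, "x": 0.134, "y": 0.483, "z": 0.172, "ax": 0.006, "ay": -1.219, "az": 0.054}, {"hand": 80, "x": 0.134, "y": 0.483, "z": 0.172, "ax": 0.006, "ay": -1.219, "az": 0.054}]}}

```text
t: 8.9
tool_pos: [0.5994, -0.0981, 0.3775]
orientation: [-2.947, -0.001, 1.082]
force: [0.8, 0.3, 0.2]
opening: 0.0748
gripper_force: 0.0
```

Request:
{"name": "carry_out", "arguments": {"targets": [{"hand": 80, "x": 0, "y": 0, "z": 0, "ax": 0, "ay": 0, "az": 0}, {"hand": 80, "x": 0, "y": 0, "z": 0, "ax": 0, "ay": 0, "az": 0}]}}

```text
t: 9.15
tool_pos: [0.5988, -0.0963, 0.3807]
orientation: [-2.949, 0.0, 1.075]
force: [0.3, 0.3, 0.6]
opening: 0.0744
gripper_force: 0.0
```

Run:
```python
from h import *
rows([(-40,0,(.451+.064,-.145,.227)),(-40,0,(.451,-.145,.15))])
```

```text
t 9.15 tcp [ 0.5988 -0.0963  0.3807] F [0.3 0.3 0.6] open 0.0744 q [-0.2   0.51  1.15 -0.15  2.16  1.33]
shift [0.0345 0.0488 0.0045] turn [-0.0021  0.0011  0.0006] tcp [ 0.622 -0.145  0.355]
shift [0.0351 0.049  0.1046] turn [-0.0021  0.0011  0.0006] tcp [ 0.558 -0.145  0.278]
```

Request:
{"name": "carry_out", "arguments": {"targets": [{"hand": 80, "x": 0.035, "y": 0.049, "z": 0.005, "ax": -0.002, "ay": 0.001, "az": 0}, {"hand": 80, "x": 0.035, "y": 0.049, "z": 0.005, "ax": -0.002, "ay": 0.001, "az": 0}, {"hand": 80, "x": 0.035, "y": 0.049, "z": 0.055, "ax": -0.002, "ay": 0.001, "az": 0}, {"hand": 80, "x": 0.035, "y": 0.049, "z": 0.104, "ax": -0.002, "ay": 0.001, "az": 0}, {"hand": 80, "x": 0.035, "y": 0.049, "z": 0.104, "ax": -0.002, "ay": 0.001, "az": 0}, {"hand": 80, "x": 0.035, "y": 0.049, "z": 0.104, "ax": -0.002, "ay": 0.001, "az": 0}, {"hand": 10, "x": 0.035, "y": 0.049, "z": 0.104, "ax": -0.002, "ay": 0.001, "az": 0}, {"hand": 10, "x": 0.035, "y": 0.049, "z": 0.104, "ax": -0.002, "ay": 0.001, "az": 0}]}}

```text
t: 10.15
tool_pos: [0.5605, -0.1452, 0.2818]
orientation: [2.954, 0.001, -1.064]
force: [-0.1, 0.4, 0.0]
opening: 0.0588
gripper_force: 0.0
```

Request:
{"name": "carry_out", "arguments": {"targets": [{"hand": 10, "x": 0, "y": 0, "z": 0, "ax": 0, "ay": 0, "az": 0}, {"hand": 10, "x": 0, "y": 0, "z": 0, "ax": 0, "ay": 0, "az": 0}, {"hand": 10, "x": 0, "y": 0, "z": 0, "ax": 0, "ay": 0, "az": 0}, {"hand": 10, "x": 0, "y": 0, "z": 0, "ax": 0, "ay": 0, "az": 0}, {"hand": 10, "x": -0.032, "y": 0, "z": -0.038, "ax": 0, "ay": 0, "az": 0}, {"hand": 10, "x": -0.064, "y": 0, "z": -0.077, "ax": 0, "ay": 0, "az": 0}, {"hand": 10, "x": -0.135, "y": 0, "z": -0.163, "ax": 0, "ay": 0, "az": 0}, {"hand": 10, "x": -0.135, "y": 0, "z": -0.163, "ax": 0, "ay": 0, "az": 0}]}}

```text
t: 11.15
tool_pos: [0.5598, -0.1451, 0.4942]
orientation: [2.954, 0.001, -1.067]
force: [1.2, 0.2, -3.2]
opening: 0.0334
gripper_force: 30.0
```

Run:
```python
from h import *
rows([(30,2.9,bayg(2,.12)),(30,2.9,bayg(2,.002))])
```

```text
t 11.15 tcp [ 0.5598 -0.1451  0.4942] F [ 1.2  0.2 -3.2] open 0.0334 q [-0.28  0.39  1.11 -0.24  2.31  1.18]
shift [-0.0503 -0.3923  0.1884] turn [-0.0036  1.2169 -0.0528] tcp [0.4   0.247 0.381]
shift [ 0.0251 -0.3924  0.2792] turn [-0.0036  1.2169 -0.0528] tcp [0.4   0.247 0.263]
```

Request:
{"name": "carry_out", "arguments": {"targets": [{"hand": 10, "x": -0.05, "y": -0.392, "z": 0.188, "ax": -0.004, "ay": 1.217, "az": -0.053}, {"hand": 10, "x": -0.05, "y": -0.392, "z": 0.188, "ax": -0.004, "ay": 1.217, "az": -0.053}, {"hand": 10, "x": -0.05, "y": -0.392, "z": 0.188, "ax": -0.004, "ay": 1.217, "az": -0.053}, {"hand": 10, "x": -0.05, "y": -0.392, "z": 0.188, "ax": -0.004, "ay": 1.217, "az": -0.053}, {"hand": 10, "x": -0.05, "y": -0.392, "z": 0.188, "ax": -0.004, "ay": 1.217, "az": -0.053}, {"hand": 10, "x": -0.05, "y": -0.392, "z": 0.188, "ax": -0.004, "ay": 1.217, "az": -0.053}, {"hand": 10, "x": -0.05, "y": -0.392, "z": 0.188, "ax": -0.004, "ay": 1.217, "az": -0.053}, {"hand": 10, "x": -0.05, "y": -0.392, "z": 0.188, "ax": -0.004, "ay": 1.217, "az": -0.053}]}}

```text
t: 12.15
tool_pos: [0.397, 0.2505, 0.3765]
orientation: [-3.021, -0.091, -0.802]
force: [0.5, -0.1, -2.1]
opening: 0.0338
gripper_force: 30.0
```

Request:
{"name": "carry_out", "arguments": {"targets": [{"hand": 10, "x": 0, "y": 0, "z": 0, "ax": 0, "ay": 0, "az": 0}, {"hand": 10, "x": 0, "y": 0, "z": 0, "ax": 0, "ay": 0, "az": 0}]}}

```text
t: 12.4
tool_pos: [0.4018, 0.2452, 0.3795]
orientation: [-3.023, -0.073, -0.807]
force: [0.6, -0.1, -2.9]
opening: 0.0332
gripper_force: 30.0
```

Run:
```python
from h import *
rows([(30,2.9,bayg(2,.12)),(30,2.9,bayg(2,.002)),(30,2.9,bayg(2,-.002))])
```

```text
t 12.4 tcp [0.4018 0.2452 0.3795] F [ 0.6 -0.1 -2.9] open 0.0332 q [ 0.53 -0.45  2.1  -0.27  1.04  2.14]
shift [-0.0004 -0.0018 -0.0022] turn [ 0.0016  0.0018 -0.0022] tcp [0.4   0.247 0.381]
shift [-0.0593 -0.0018  0.1001] turn [ 0.0016  0.0018 -0.0022] tcp [0.4   0.247 0.263]
shift [-0.0612 -0.0018  0.1036] turn [ 0.0016  0.0018 -0.0022] tcp [0.4   0.247 0.259]
```

Request:
{"name": "carry_out", "arguments": {"targets": [{"hand": 10, "x": -0.024, "y": -0.002, "z": 0.035, "ax": 0, "ay": 0, "az": 0}, {"hand": 10, "x": -0.048, "y": -0.002, "z": 0.08, "ax": 0, "ay": 0, "az": 0}, {"hand": 10, "x": -0.055, "y": -0.002, "z": 0.092, "ax": 0, "ay": 0, "az": 0}, {"hand": 10, "x": -0.057, "y": -0.002, "z": 0.096, "ax": 0, "ay": 0, "az": 0}, {"hand": 10, "x": -0.059, "y": -0.002, "z": 0.1, "ax": 0, "ay": 0, "az": 0}, {"hand": 10, "x": -0.06, "y": -0.002, "z": 0.102, "ax": 0, "ay": 0, "az": 0}, {"hand": 10, "x": -0.061, "y": -0.002, "z": 0.1035, "ax": 0, "ay": 0, "az": 0}, {"hand": 10, "x": -0.061, "y": -0.002, "z": 0.1035, "ax": 0, "ay": 0, "az": 0}]}}

```text
t: 13.4
tool_pos: [0.4012, 0.2483, 0.2623]
orientation: [-3.02, -0.075, -0.815]
force: [-1.1, -9.2, 7.6]
opening: 0.0338
gripper_force: 30.0
```

Request:
{"name": "carry_out", "arguments": {"targets": [{"hand": 56, "x": 0, "y": 0, "z": 0, "ax": 0, "ay": 0, "az": 0}, {"hand": 56, "x": 0, "y": 0, "z": 0, "ax": 0, "ay": 0, "az": 0}, {"hand": 56, "x": 0, "y": 0, "z": 0, "ax": 0, "ay": 0, "az": 0}, {"hand": 56, "x": 0.02, "y": 0, "z": -0.035, "ax": 0, "ay": 0, "az": 0}, {"hand": 56, "x": 0.04, "y": 0, "z": -0.07, "ax": 0, "ay": 0, "az": 0}, {"hand": 56, "x": 0.09, "y": 0, "z": -0.155, "ax": 0, "ay": 0, "az": 0}, {"hand": 56, "x": 0.09, "y": 0, "z": -0.155, "ax": 0, "ay": 0, "az": 0}, {"hand": 56, "x": 0.09, "y": 0, "z": -0.155, "ax": 0, "ay": 0, "az": 0}]}}

```text
t: 14.4
tool_pos: [0.4008, 0.2491, 0.4428]
orientation: [-3.015, -0.076, -0.816]
force: [-1.5, 0.6, -0.3]
opening: 0.0522
gripper_force: 0.0
```

Run:
```python
from h import *
tops(); laid()
rows([(-40,0,(.466+.064,-.269,.42)),(-40,0,(.466+.064,-.269,.227))])
```

```text
top 85 [ 0.466 -0.268  0.179] [ 70. 105. 146.]
top 83 [ 0.34  -0.392  0.18 ] [ 65. 116. 180.]
top 1 485 u range [-0.1    0.031] Y mid -0.0 top w body 0.033
top 2 473 u range [-0.102  0.028] Y mid 0.001 top w body 0.033
top 3 86 u range [-0.104 -0.089] Y mid -0.0 top w body 0.034
top 4 86 u range [-0.105 -0.075] Y mid 0.001 top w body 0.034
scene 1 716 u range [-0.103  0.086] Y mid -0.0 top w body 0.03
scene 2 697 u range [-0.103  0.083] Y mid 0.0 top w body 0.03
scene 3 94 u range [-0.104 -0.096] Y mid 0.0 top w body 0.033
scene 4 93 u range [-0.104 -0.095] Y mid 0.001 top w body 0.032
t 14.55 tcp [0.3999 0.2485 0.4367] F [ 0.2 -0.4  0. ] open 0.052 q [ 0.54 -0.47  2.01 -0.26  1.15  2.11]
shift [0.2379 0.529  0.0086] turn [ 0.0057 -1.2181  0.054 ] tcp [ 0.637 -0.269  0.548]
shift [0.142  0.5289 0.1761] turn [ 0.0057 -1.2181  0.054 ] tcp [ 0.637 -0.269  0.355]
```

Vase D is no longer where it was, possibly the announced knock. I'll look before moving on.

Run:
```python
from h import *
im,W=cloud('top'); z=W[...,2]
m=((z>.165)&(z<.2)&(W[...,0]>.3)&(W[...,0]<.68)&(W[...,1]>-.7)&(W[...,1]<.1)).astype(np.uint8)
n,l,s,c=cv2.connectedComponentsWithStats(m)
for k in range(1,n):
    if s[k,4]>15: q=W[l==k]; print(s[k,4],c[k],((q.min(0)+q.max(0))/2).round(3),im[l==k].mean(0).round())
cv2.imwrite('pics/t4.png',cv2.resize(im[150:260,350:510],None,fx=5,fy=5))
```

```text
87 [482.43678161 171.4137931 ] [ 0.575 -0.617  0.178] [ 63. 114. 175.]
86 [444.77906977 172.48837209] [ 0.57  -0.479  0.177] [131. 137.  69.]
84 [388.        200.5952381] [ 0.466 -0.268  0.181] [ 71. 105. 146.]
85 [422.50588235 235.27058824] [ 0.34  -0.392  0.18 ] [ 64. 116. 180.]
```

View pics/t4.png

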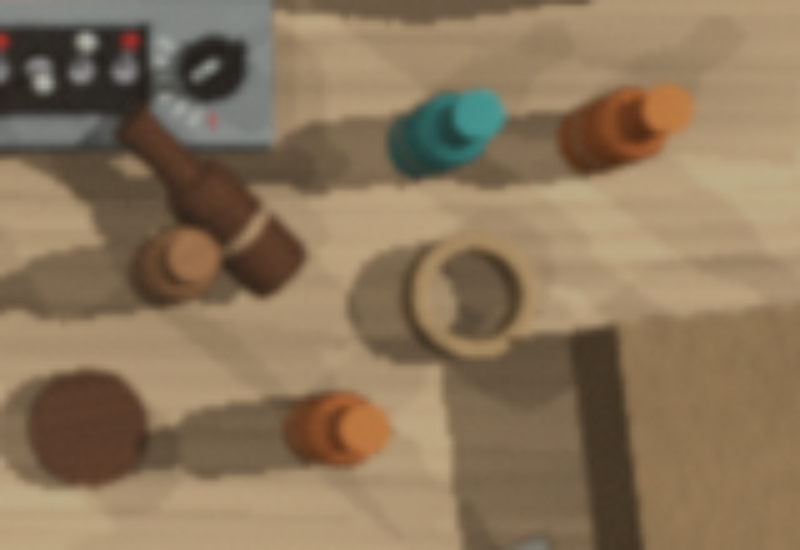

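A knock has toppled vase D. It leans with its neck (crop 135,125) on the front edge of the switch box, body at (250,240), close to standing tan vase C at (190,255). I'll take C first, then pick D up from its lying pose.

Request:
{"name": "carry_out", "arguments": {"targets": [{"hand": 80, "x": 0.238, "y": 0.529, "z": 0.009, "ax": 0.006, "ay": -1.218, "az": 0.054}, {"hand": 80, "x": 0.238, "y": 0.529, "z": 0.009, "ax": 0.006, "ay": -1.218, "az": 0.054}, {"hand": 80, "x": 0.238, "y": 0.529, "z": 0.009, "ax": 0.006, "ay": -1.218, "az": 0.054}, {"hand": 80, "x": 0.238, "y": 0.529, "z": 0.009, "ax": 0.006, "ay": -1.218, "az": 0.054}, {"hand": 80, "x": 0.238, "y": 0.529, "z": 0.009, "ax": 0.006, "ay": -1.218, "az": 0.054}, {"hand": 80, "x": 0.238, "y": 0.529, "z": 0.009, "ax": 0.006, "ay": -1.218, "az": 0.054}, {"hand": 80, "x": 0.142, "y": 0.529, "z": 0.176, "ax": 0.006, "ay": -1.218, "az": 0.054}, {"hand": 80, "x": 0.142, "y": 0.529, "z": 0.176, "ax": 0.006, "ay": -1.218, "az": 0.054}]}}

```text
t: 15.6
tool_pos: [0.5958, -0.1781, 0.43]
orientation: [-2.948, -0.001, 1.079]
force: [0.1, -0.2, -0.2]
opening: 0.0744
gripper_force: 0.0
```

Request:
{"name": "carry_out", "arguments": {"targets": [{"hand": 80, "x": 0, "y": 0, "z": 0, "ax": 0, "ay": 0, "az": 0}, {"hand": 80, "x": 0, "y": 0, "z": 0, "ax": 0, "ay": 0, "az": 0}]}}

```text
t: 15.85
tool_pos: [0.595, -0.1763, 0.4328]
orientation: [-2.949, -0.0, 1.075]
force: [-0.7, -0.1, 0.5]
opening: 0.074
gripper_force: 0.0
```

Run:
```python
from h import *
tops()
rows([(-40,0,(.466+.064,-.269,.227)),(-40,0,(.466,-.269,.15))])
```

```text
top 84 [ 0.466 -0.267  0.18 ] [ 66.  98. 136.]
top 87 [ 0.34  -0.393  0.178] [ 63. 112. 176.]
t 15.9 tcp [ 0.5951 -0.1757  0.4345] F [-0.1  0.2  1.1] open 0.0746 q [-0.31  0.52  1.04 -0.25  2.24  1.17]
shift [0.0834 0.0934 0.0339] turn [-0.0009 -0.0019  0.0012] tcp [ 0.637 -0.269  0.355]
shift [0.0837 0.0935 0.134 ] turn [-0.0009 -0.0019  0.0012] tcp [ 0.573 -0.269  0.278]
```

Request:
{"name": "carry_out", "arguments": {"targets": [{"hand": 80, "x": 0.083, "y": 0.0925, "z": 0.034, "ax": 0, "ay": 0, "az": 0}, {"hand": 80, "x": 0.083, "y": 0.0925, "z": 0.034, "ax": 0, "ay": 0, "az": 0}, {"hand": 80, "x": 0.083, "y": 0.0925, "z": 0.034, "ax": 0, "ay": 0, "az": 0}, {"hand": 80, "x": 0.083, "y": 0.0925, "z": 0.08, "ax": 0, "ay": 0, "az": 0}, {"hand": 80, "x": 0.083, "y": 0.0925, "z": 0.134, "ax": 0, "ay": 0, "az": 0}, {"hand": 80, "x": 0.083, "y": 0.0925, "z": 0.134, "ax": 0, "ay": 0, "az": 0}, {"hand": 80, "x": 0.083, "y": 0.0925, "z": 0.134, "ax": 0, "ay": 0, "az": 0}, {"hand": 10, "x": 0.083, "y": 0.0925, "z": 0.134, "ax": 0, "ay": 0, "az": 0}]}}

```text
t: 16.9
tool_pos: [0.5749, -0.2686, 0.2821]
orientation: [2.955, 0.0, -1.061]
force: [0.6, 0.2, 0.7]
opening: 0.0683
gripper_force: 0.0
```

Request:
{"name": "carry_out", "arguments": {"targets": [{"hand": 10, "x": 0, "y": 0, "z": 0, "ax": 0, "ay": 0, "az": 0}, {"hand": 10, "x": 0, "y": 0, "z": 0, "ax": 0, "ay": 0, "az": 0}, {"hand": 10, "x": 0, "y": 0, "z": 0, "ax": 0, "ay": 0, "az": 0}, {"hand": 10, "x": 0, "y": 0, "z": 0, "ax": 0, "ay": 0, "az": 0}, {"hand": 10, "x": 0, "y": 0, "z": 0, "ax": 0, "ay": 0, "az": 0}, {"hand": 10, "x": -0.05, "y": 0, "z": -0.06, "ax": 0, "ay": 0, "az": 0}, {"hand": 10, "x": -0.135, "y": 0, "z": -0.163, "ax": 0, "ay": 0, "az": 0}, {"hand": 10, "x": -0.135, "y": 0, "z": -0.163, "ax": 0, "ay": 0, "az": 0}]}}

```text
t: 17.9
tool_pos: [0.5735, -0.2688, 0.4669]
orientation: [-2.951, -0.001, 1.072]
force: [1.4, -0.7, -1.8]
opening: 0.0332
gripper_force: 29.9
```

Request:
{"name": "carry_out", "arguments": {"targets": [{"hand": 10, "x": 0, "y": 0, "z": 0, "ax": 0, "ay": 0, "az": 0}, {"hand": 10, "x": 0, "y": 0, "z": 0, "ax": 0, "ay": 0, "az": 0}]}}

```text
t: 18.15
tool_pos: [0.5737, -0.2689, 0.4645]
orientation: [-2.952, -0.001, 1.071]
force: [-0.1, 0.0, -3.3]
opening: 0.0336
gripper_force: 29.9
```

```bash
sed -i 's/3:(.544,.174),4:(.548,.094)/3:(.544,.1725),4:(.548,.0925)/' h.py
python3 - <<'E'
from h import *
rows([(30,2.9,bayg(3,.12)),(30,2.9,bayg(3,.002))])
E
```

```text
t 18.15 tcp [ 0.5737 -0.2689  0.4645] F [-0.1  0.  -3.3] open 0.0336 q [-0.44  0.54  0.97 -0.36  2.25  0.99]
shift [-0.076  -0.4342  0.1731] turn [-0.0064  1.2196 -0.0534] tcp [0.404 0.165 0.381]
shift [-4.000e-04 -4.340e-01  2.637e-01] turn [-0.0064  1.2196 -0.0534] tcp [0.404 0.165 0.263]
```

Request:
{"name": "carry_out", "arguments": {"targets": [{"hand": 10, "x": -0.076, "y": -0.434, "z": 0.173, "ax": -0.006, "ay": 1.22, "az": -0.053}, {"hand": 10, "x": -0.076, "y": -0.434, "z": 0.173, "ax": -0.006, "ay": 1.22, "az": -0.053}, {"hand": 10, "x": -0.076, "y": -0.434, "z": 0.173, "ax": -0.006, "ay": 1.22, "az": -0.053}, {"hand": 10, "x": -0.076, "y": -0.434, "z": 0.173, "ax": -0.006, "ay": 1.22, "az": -0.053}, {"hand": 10, "x": -0.076, "y": -0.434, "z": 0.173, "ax": -0.006, "ay": 1.22, "az": -0.053}, {"hand": 10, "x": -0.076, "y": -0.434, "z": 0.173, "ax": -0.006, "ay": 1.22, "az": -0.053}, {"hand": 10, "x": -0.076, "y": -0.434, "z": 0.173, "ax": -0.006, "ay": 1.22, "az": -0.053}, {"hand": 10, "x": -0.076, "y": -0.434, "z": 0.173, "ax": -0.006, "ay": 1.22, "az": -0.053}]}}

```text
t: 19.15
tool_pos: [0.4016, 0.1669, 0.3774]
orientation: [-3.023, -0.079, -0.804]
force: [-0.4, 0.1, -2.7]
opening: 0.0336
gripper_force: 30.0
```

Request:
{"name": "carry_out", "arguments": {"targets": [{"hand": 10, "x": 0, "y": 0, "z": 0, "ax": 0, "ay": 0, "az": 0}, {"hand": 10, "x": 0, "y": 0, "z": 0, "ax": 0, "ay": 0, "az": 0}]}}

```text
t: 19.4
tool_pos: [0.4042, 0.1649, 0.38]
orientation: [-3.024, -0.077, -0.805]
force: [0.2, 0.5, -2.4]
opening: 0.0334
gripper_force: 30.0
```

Run:
```python
from h import *
rows([(30,2.9,bayg(3,.12)),(30,2.9,bayg(3,.002)),(30,2.9,bayg(3,-.002))])
```

```text
t 19.4 tcp [0.4042 0.1649 0.38  ] F [ 0.2  0.5 -2.4] open 0.0334 q [ 0.33 -0.6   2.2  -0.16  1.04  1.9 ]
shift [ 0.0007 -0.0005 -0.0009] turn [0.0013 0.0032 0.0005] tcp [0.404 0.165 0.381]
shift [-0.058  -0.0007  0.1014] turn [0.0013 0.0032 0.0005] tcp [0.404 0.165 0.263]
shift [-0.0599 -0.0007  0.1049] turn [0.0013 0.0032 0.0005] tcp [0.404 0.165 0.259]
```

Request:
{"name": "carry_out", "arguments": {"targets": [{"hand": 10, "x": -0.024, "y": -0.001, "z": 0.035, "ax": 0, "ay": 0, "az": 0}, {"hand": 10, "x": -0.048, "y": -0.001, "z": 0.08, "ax": 0, "ay": 0, "az": 0}, {"hand": 10, "x": -0.054, "y": -0.001, "z": 0.093, "ax": 0, "ay": 0, "az": 0}, {"hand": 10, "x": -0.056, "y": -0.001, "z": 0.097, "ax": 0, "ay": 0, "az": 0}, {"hand": 10, "x": -0.058, "y": -0.001, "z": 0.101, "ax": 0, "ay": 0, "az": 0}, {"hand": 10, "x": -0.059, "y": -0.001, "z": 0.103, "ax": 0, "ay": 0, "az": 0}, {"hand": 10, "x": -0.06, "y": -0.001, "z": 0.1045, "ax": 0, "ay": 0, "az": 0}, {"hand": 10, "x": -0.06, "y": -0.001, "z": 0.1045, "ax": 0, "ay": 0, "az": 0}]}}

```text
t: 20.4
tool_pos: [0.4054, 0.1666, 0.2628]
orientation: [-3.019, -0.076, -0.815]
force: [1.5, 1.8, -0.1]
opening: 0.0333
gripper_force: 30.0
```

Request:
{"name": "carry_out", "arguments": {"targets": [{"hand": 56, "x": 0, "y": 0, "z": 0, "ax": 0, "ay": 0, "az": 0}, {"hand": 56, "x": 0, "y": 0, "z": 0, "ax": 0, "ay": 0, "az": 0}, {"hand": 56, "x": 0, "y": 0, "z": 0, "ax": 0, "ay": 0, "az": 0}, {"hand": 56, "x": 0.02, "y": 0, "z": -0.035, "ax": 0, "ay": 0, "az": 0}, {"hand": 56, "x": 0.04, "y": 0, "z": -0.07, "ax": 0, "ay": 0, "az": 0}, {"hand": 56, "x": 0.09, "y": 0, "z": -0.155, "ax": 0, "ay": 0, "az": 0}, {"hand": 56, "x": 0.09, "y": 0, "z": -0.155, "ax": 0, "ay": 0, "az": 0}, {"hand": 56, "x": 0.09, "y": 0, "z": -0.155, "ax": 0, "ay": 0, "az": 0}]}}

```text
t: 21.4
tool_pos: [0.4057, 0.1664, 0.4451]
orientation: [-3.016, -0.075, -0.82]
force: [0.9, 0.4, -0.2]
opening: 0.0522
gripper_force: 0.0
```

Run:
```python
from h import *
laid()
rows([])
im,W=cloud('top'); np.savez('top5.npz',im=im,W=W)
im2,W2=cloud('scene'); np.savez('scene5.npz',im=im2,W=W2)
a=cv2.resize(im[145:225,340:440],None,fx=5,fy=5,interpolation=3)
b=cv2.resize(im2[160:260,200:330],(300*13//10,300),interpolation=3)
c=np.zeros((max(a.shape[0],b.shape[0]),a.shape[1]+290,3),np.uint8)
b=cv2.resize(im2[160:260,205:315],(290,264),interpolation=3)
c[:400,:500]=a;c[:264,500:]=b
cv2.imwrite('pics/t5.png',c)
```

```text
top 1 601 u range [-0.101  0.091] Y mid -0.0 top w body 0.033
top 2 477 u range [-0.101  0.032] Y mid 0.0 top w body 0.033
top 3 500 u range [-0.102  0.063] Y mid -0.0 top w body 0.034
top 4 85 u range [-0.105 -0.09 ] Y mid -0.0 top w body 0.036
scene 1 712 u range [-0.103  0.088] Y mid 0.0 top w body 0.03
scene 2 705 u range [-0.104  0.083] Y mid 0.0 top w body 0.031
scene 3 698 u range [-0.104  0.085] Y mid -0.0 top w body 0.03
scene 4 91 u range [-0.105 -0.096] Y mid -0.0 top w body 0.031
t 21.5 tcp [0.4051 0.1662 0.4403] F [ 0.  -0.6 -0.7] open 0.052 q [ 0.33 -0.61  2.1  -0.15  1.15  1.88]
```

View pics/t5.png

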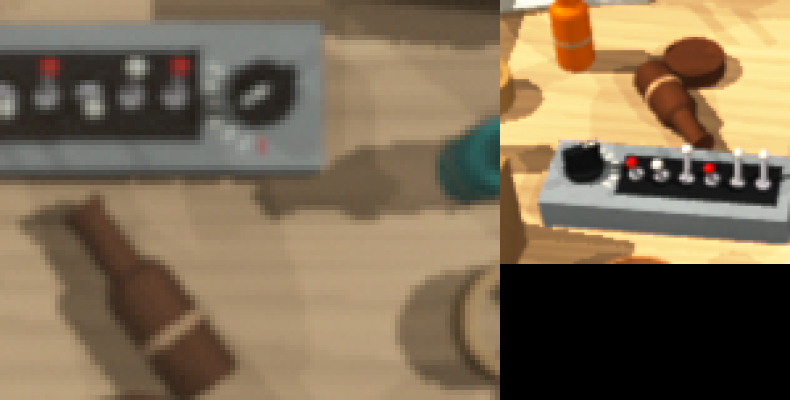

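D now lies flat on the table and clear of the box: neck tip at crop (88,205), foot at (200,380). It touches neither the switches nor the coasters. Measuring its axis.

```bash
cat >> h.py <<'E'
def lying(W,lo=.02):
    z=W[...,2]
    m=((z>lo)&(z<.075)&(W[...,0]>.36)&(W[...,0]<.558)&(W[...,1]>-.42)&(W[...,1]<-.1)).astype(np.uint8)
    n,l,s,c=cv2.connectedComponentsWithStats(m); k=1+np.argmax(s[1:,4]); q=W[l==k]
    o=q[:,:2].mean(0); a=np.linalg.svd(q[:,:2]-o,full_matrices=False)[2][0]; a*=np.sign(a[0])
    for _ in range(3):
        d=q[:,:2]-o; u=d@a; w=d@np.array([-a[1],a[0]])
        U=np.linspace(u.min()+.01,u.max()-.01,12); M=[(lambda x:(x.min()+x.max())/2)(w[abs(u-v)<.01]) for v in U]
        k1,k0=np.polyfit(U,M,1); b=np.array([-a[1],a[0]]); o=o+k0*b; a=a+k1*b; a/=np.linalg.norm(a)
    d=q[:,:2]-o; u=d@a; w=d@np.array([-a[1],a[0]])
    print('axis',a.round(3),'yaw',np.degrees(np.arctan2(a[1],a[0])).round(1),'foot',(o+u.min()*a).round(3),'tip',(o+u.max()*a).round(3),'len',np.ptp(u).round(3))
    for v in np.arange(u.min()+.01,u.max(),.02):
        g=abs(u-v)<.01; print(round(float(v-u.min()),3),'zmax',np.percentile(q[g,2],95).round(3),'width',np.ptp(w[g]).round(3),end=' | ')
    print(); return a
E
python3 - <<'E'
from h import *
for n in('top5','scene5'): lying(np.load(n+'.npz')['W'])
E
```

```text
axis [0.916 0.401] yaw 23.6 foot [ 0.364 -0.245] tip [ 0.544 -0.167] len 0.196
0.01 zmax 0.054 width 0.066 | 0.03 zmax 0.063 width 0.125 | 0.05 zmax 0.066 width 0.105 | 0.07 zmax 0.065 width 0.063 | 0.09 zmax 0.065 width 0.062 | 0.11 zmax 0.065 width 0.06 | 0.13 zmax 0.061 width 0.05 | 0.15 zmax 0.055 width 0.035 | 0.17 zmax 0.054 width 0.033 | 0.19 zmax 0.056 width 0.037 | 
axis [0.913 0.407] yaw 24.0 foot [ 0.367 -0.247] tip [ 0.548 -0.167] len 0.198
0.01 zmax 0.053 width 0.087 | 0.03 zmax 0.059 width 0.128 | 0.05 zmax 0.06 width 0.109 | 0.07 zmax 0.06 width 0.059 | 0.09 zmax 0.059 width 0.059 | 0.11 zmax 0.06 width 0.06 | 0.13 zmax 0.052 width 0.047 | 0.15 zmax 0.047 width 0.033 | 0.17 zmax 0.048 width 0.03 | 0.19 zmax 0.048 width 0.034 |
```

Run:
```python
from h import *
for n in('top5','scene5'): lying(np.load(n+'.npz')['W'],.04)
```

```text
axis [0.812 0.584] yaw 35.7 foot [ 0.392 -0.261] tip [ 0.537 -0.157] len 0.179
0.01 zmax 0.064 width 0.058 | 0.03 zmax 0.066 width 0.057 | 0.05 zmax 0.065 width 0.058 | 0.07 zmax 0.068 width 0.056 | 0.09 zmax 0.065 width 0.057 | 0.11 zmax 0.065 width 0.049 | 0.13 zmax 0.055 width 0.03 | 0.15 zmax 0.054 width 0.028 | 0.17 zmax 0.056 width 0.033 | 
axis [0.813 0.582] yaw 35.6 foot [ 0.393 -0.263] tip [ 0.543 -0.156] len 0.184
0.01 zmax 0.06 width 0.052 | 0.03 zmax 0.06 width 0.051 | 0.05 zmax 0.06 width 0.051 | 0.07 zmax 0.06 width 0.054 | 0.09 zmax 0.062 width 0.054 | 0.11 zmax 0.056 width 0.049 | 0.13 zmax 0.047 width 0.024 | 0.15 zmax 0.048 width 0.024 | 0.17 zmax 0.049 width 0.027 |
```

Run:
```python
from h import *
rows([(0,35.6,(.510,-.177,.22))])
```

```text
t 21.6 tcp [0.4048 0.1661 0.4387] F [ 0.6 -0.6 -1. ] open 0.0516 q [ 0.33 -0.61  2.1  -0.15  1.15  1.88]
shift [0.0504 0.3479 0.0889] turn [ 0.1498 -0.5064 -0.5581] tcp [ 0.51  -0.177  0.387]
```

Request:
{"name": "carry_out", "arguments": {"targets": [{"hand": 65, "x": 0.05, "y": 0.348, "z": 0.089, "ax": 0.15, "ay": -0.506, "az": -0.558}, {"hand": 65, "x": 0.05, "y": 0.348, "z": 0.089, "ax": 0.15, "ay": -0.506, "az": -0.558}, {"hand": 65, "x": 0.05, "y": 0.348, "z": 0.089, "ax": 0.15, "ay": -0.506, "az": -0.558}, {"hand": 65, "x": 0.05, "y": 0.348, "z": 0.089, "ax": 0.15, "ay": -0.506, "az": -0.558}, {"hand": 65, "x": 0.05, "y": 0.348, "z": 0.089, "ax": 0.15, "ay": -0.506, "az": -0.558}, {"hand": 65, "x": 0.05, "y": 0.348, "z": 0.089, "ax": 0.15, "ay": -0.506, "az": -0.558}, {"hand": 65, "x": 0.05, "y": 0.348, "z": 0.089, "ax": 0.15, "ay": -0.506, "az": -0.558}, {"hand": 65, "x": 0.05, "y": 0.348, "z": 0.089, "ax": 0.15, "ay": -0.506, "az": -0.558}]}}

```text
t: 22.6
tool_pos: [0.5098, -0.1774, 0.3869]
orientation: [-2.989, -0.957, -0.002]
force: [-1.1, 0.4, -0.4]
opening: 0.0604
gripper_force: 0.0
```

Request:
{"name": "carry_out", "arguments": {"targets": [{"hand": 65, "x": 0, "y": 0, "z": 0, "ax": 0, "ay": 0, "az": 0}, {"hand": 65, "x": 0, "y": 0, "z": 0, "ax": 0, "ay": 0, "az": 0}]}}

```text
t: 22.85
tool_pos: [0.5102, -0.1755, 0.3893]
orientation: [2.99, 0.963, 0.007]
force: [0.4, -0.9, -0.4]
opening: 0.0605
gripper_force: 0.0
```

Run:
```python
from h import *
rows([(0,35.6,(.510,-.177,.10)),(0,35.6,(.510,-.177,.036))])
im,W=cloud('scene'); lying(W,.04)
im,W=cloud('wrist'); p=camera_params('wrist'); print({k:np.round(v,3).tolist() for k,v in p.items() if not isinstance(v,str)})
cv2.imwrite('pics/w6.png',im)
```

```text
t 22.85 tcp [ 0.5102 -0.1755  0.3893] F [ 0.4 -0.9 -0.4] open 0.0605 q [-0.43 -0.03  1.68  0.    1.49  0.52]
shift [-0.0015  0.001   0.1223] turn [ 0.0014 -0.0042  0.0019] tcp [ 0.51  -0.177  0.267]
shift [-0.0018  0.0009  0.1863] turn [ 0.0014 -0.0042  0.0019] tcp [ 0.51  -0.177  0.203]
axis [0.815 0.58 ] yaw 35.4 foot [ 0.392 -0.264] tip [ 0.541 -0.158] len 0.183
0.01 zmax 0.059 width 0.048 | 0.03 zmax 0.06 width 0.051 | 0.05 zmax 0.061 width 0.051 | 0.07 zmax 0.06 width 0.052 | 0.09 zmax 0.061 width 0.053 | 0.11 zmax 0.058 width 0.054 | 0.13 zmax 0.048 width 0.027 | 0.15 zmax 0.046 width 0.026 | 0.17 zmax 0.049 width 0.03 | 
{'fx': 309.707, 'fy': 309.707, 'cx': 321.664, 'cy': 198.539, 'position': [0.576, -0.128, 0.37], 'rotation': [-0.27, 0.135, -0.942]}
```

View pics/w6.png

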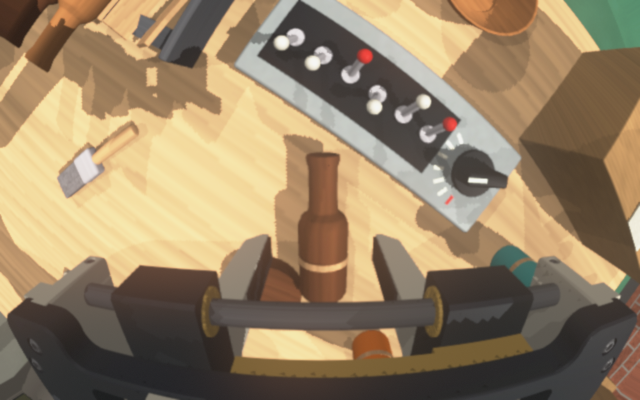

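The wrist view shows D's neck (322,185) centred between the open fingers; sw1–3 are off, sw4 and the reds on. Descending to grasp.

Request:
{"name": "carry_out", "arguments": {"targets": [{"hand": 65, "x": -0.002, "y": 0.001, "z": 0.06, "ax": 0.001, "ay": -0.004, "az": 0.002}, {"hand": 65, "x": -0.002, "y": 0.001, "z": 0.12, "ax": 0.001, "ay": -0.004, "az": 0.002}, {"hand": 65, "x": -0.002, "y": 0.001, "z": 0.15, "ax": 0.001, "ay": -0.004, "az": 0.002}, {"hand": 65, "x": -0.002, "y": 0.001, "z": 0.17, "ax": 0.001, "ay": -0.004, "az": 0.002}, {"hand": 65, "x": -0.002, "y": 0.001, "z": 0.186, "ax": 0.001, "ay": -0.004, "az": 0.002}, {"hand": 65, "x": -0.002, "y": 0.001, "z": 0.186, "ax": 0.001, "ay": -0.004, "az": 0.002}, {"hand": 10, "x": -0.002, "y": 0.001, "z": 0.186, "ax": 0.001, "ay": -0.004, "az": 0.002}, {"hand": 10, "x": -0.002, "y": 0.001, "z": 0.186, "ax": 0.001, "ay": -0.004, "az": 0.002}]}}

```text
t: 23.95
tool_pos: [0.5104, -0.1789, 0.204]
orientation: [2.991, 0.957, 0.002]
force: [0.4, 0.8, 0.8]
opening: 0.0452
gripper_force: 0.0
```

Request:
{"name": "carry_out", "arguments": {"targets": [{"hand": 10, "x": 0, "y": 0, "z": 0, "ax": 0, "ay": 0, "az": 0}, {"hand": 10, "x": 0, "y": 0, "z": 0, "ax": 0, "ay": 0, "az": 0}, {"hand": 10, "x": 0, "y": 0, "z": 0, "ax": 0, "ay": 0, "az": 0}, {"hand": 10, "x": 0, "y": 0, "z": -0.01, "ax": 0, "ay": 0, "az": 0}, {"hand": 10, "x": 0, "y": 0, "z": -0.03, "ax": 0, "ay": 0, "az": 0}, {"hand": 10, "x": 0, "y": 0, "z": -0.08, "ax": 0, "ay": 0, "az": 0}, {"hand": 10, "x": 0, "y": 0, "z": -0.14, "ax": 0, "ay": 0, "az": 0}, {"hand": 10, "x": 0, "y": 0, "z": -0.2, "ax": 0, "ay": 0, "az": 0}], "newtons": 45}}

```text
t: 24.95
tool_pos: [0.5093, -0.1783, 0.4043]
orientation: [-2.991, -0.957, 0.002]
force: [0.7, -1.3, -3.5]
opening: 0.033
gripper_force: 45.0
```

Run:
```python
from h import *
print(read_state()['gripper_force'],np.round(read_state()['wrist_torque'],2))
im,W=cloud('scene'); cv2.imwrite('pics/s7.png',cv2.resize(im[120:270,200:400],None,fx=3.5,fy=3.5))
# final: tool x = neck axis, tool z perpendicular downwards
def stage(yaw,f,g):   # neck at tool +x
    T=R.from_euler('z',yaw,degrees=True)*R.from_euler('x',180,degrees=True)*R.from_euler('y',f,degrees=True)
    return T,np.array(g)-T.apply([0,0,.167])
s=read_state(); p=np.array(s['tool_pos']); r=R.from_rotvec(s['orientation'])
g=bayg(4,.12,-.005)
for yaw,f,gg in((110,0,(.46,-.03,.26)),(182.9,0,g+[0,0,.06]),(182.9,20,g)):
    T,tp=stage(yaw,f,gg); print(tp.round(3),T.as_matrix()[:,0].round(2),'shift',r.inv().apply(tp-p).round(4),'turn',(r.inv()*T).as_rotvec().round(4))
print(p,s['q'].round(2))
```

```text
44.9994170665741 [ 0.08 -0.28  0.02]
[ 0.46  -0.03   0.427] [-0.34  0.94  0.  ] shift [ 0.0452 -0.1506 -0.0137] turn [ 0.0115  0.0018 -1.3004]
[0.496 0.09  0.462] [-1.   -0.05 -0.  ] shift [ 0.1447 -0.2268 -0.0488] turn [ 0.0102  0.0104 -2.5728]
[0.553 0.093 0.392] [-0.94 -0.05  0.34] shift [ 0.1924 -0.1967  0.0218] turn [ 0.4579  0.1412 -2.5382]
[ 0.51074147 -0.17899036  0.41447531] [-0.43 -0.04  1.64 -0.    1.52  0.52]
```

View pics/s7.png

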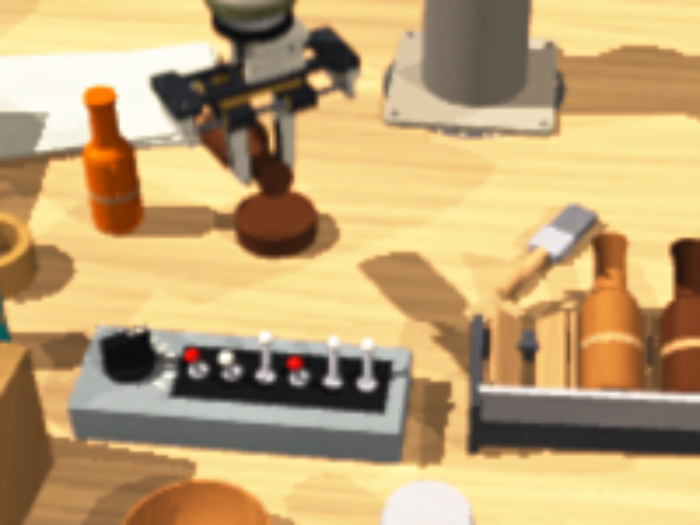

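Request:
{"name": "carry_out", "arguments": {"targets": [{"hand": 10, "x": 0.045, "y": -0.15, "z": -0.014, "ax": 0.01, "ay": 0, "az": -1.3}, {"hand": 10, "x": 0.045, "y": -0.15, "z": -0.014, "ax": 0.01, "ay": 0, "az": -1.3}, {"hand": 10, "x": 0.045, "y": -0.15, "z": -0.014, "ax": 0.01, "ay": 0, "az": -1.3}, {"hand": 10, "x": 0.045, "y": -0.15, "z": -0.014, "ax": 0.01, "ay": 0, "az": -1.3}, {"hand": 10, "x": 0.045, "y": -0.15, "z": -0.014, "ax": 0.01, "ay": 0, "az": -1.3}, {"hand": 10, "x": 0.045, "y": -0.15, "z": -0.014, "ax": 0.01, "ay": 0, "az": -1.3}, {"hand": 10, "x": 0.045, "y": -0.15, "z": -0.014, "ax": 0.01, "ay": 0, "az": -1.3}, {"hand": 10, "x": 0.045, "y": -0.15, "z": -0.014, "ax": 0.01, "ay": 0, "az": -1.3}]}}

```text
t: 26.0
tool_pos: [0.4592, -0.0303, 0.4164]
orientation: [-1.798, -2.564, 0.006]
force: [1.2, -0.3, -3.0]
opening: 0.0328
gripper_force: 44.9
```

Request:
{"name": "carry_out", "arguments": {"targets": [{"hand": 10, "x": 0, "y": 0, "z": 0, "ax": 0, "ay": 0, "az": 0}, {"hand": 10, "x": 0, "y": 0, "z": 0, "ax": 0, "ay": 0, "az": 0}]}}

```text
t: 26.25
tool_pos: [0.4594, -0.0304, 0.4167]
orientation: [-1.8, -2.563, 0.005]
force: [0.2, -0.2, -3.4]
opening: 0.033
gripper_force: 44.9
```

```bash
cat >> h.py <<'E'
def stages(L):
    s=read_state(); p=np.array(s['tool_pos']); r=R.from_rotvec(s['orientation']); print(p.round(4),np.round(s['q'],2),np.round(s['force'],1))
    for yaw,f,gg in L:
        T=R.from_euler('z',yaw,degrees=True)*R.from_euler('x',180,degrees=True)*R.from_euler('y',f,degrees=True)
        tp=np.array(gg)-T.apply([0,0,.167]); print(tp.round(3),'shift',r.inv().apply(tp-p).round(4),'turn',(r.inv()*T).as_rotvec().round(4))
E
python3 - <<'E'
from h import *
g=bayg(4,.12,-.005); stages([(182.9,0,g+[0,0,.04]),(182.9,20,g)])
E
```

```text
[ 0.4594 -0.0304  0.4167] [-0.18 -0.26  1.84  0.    1.57 -0.52] [ 0.2 -0.2 -3.4]
[0.496 0.09  0.442] shift [ 0.1007  0.0754 -0.0251] turn [-0.0033 -0.0101 -1.2751]
[0.553 0.093 0.392] shift [0.0838 0.1304 0.0244] turn [ 0.2191  0.2902 -1.2616]
```

Request:
{"name": "carry_out", "arguments": {"targets": [{"hand": 10, "x": 0.084, "y": 0.13, "z": 0.024, "ax": 0.219, "ay": 0.29, "az": -1.262}, {"hand": 10, "x": 0.084, "y": 0.13, "z": 0.024, "ax": 0.219, "ay": 0.29, "az": -1.262}, {"hand": 10, "x": 0.084, "y": 0.13, "z": 0.024, "ax": 0.219, "ay": 0.29, "az": -1.262}, {"hand": 10, "x": 0.084, "y": 0.13, "z": 0.024, "ax": 0.219, "ay": 0.29, "az": -1.262}, {"hand": 10, "x": 0.084, "y": 0.13, "z": 0.024, "ax": 0.219, "ay": 0.29, "az": -1.262}, {"hand": 10, "x": 0.084, "y": 0.13, "z": 0.024, "ax": 0.219, "ay": 0.29, "az": -1.262}, {"hand": 10, "x": 0.084, "y": 0.13, "z": 0.024, "ax": 0.219, "ay": 0.29, "az": -1.262}, {"hand": 10, "x": 0.084, "y": 0.13, "z": 0.024, "ax": 0.219, "ay": 0.29, "az": -1.262}]}}

```text
t: 27.25
tool_pos: [0.553, 0.0932, 0.3917]
orientation: [0.072, -2.792, 0.014]
force: [0.4, 0.2, -3.0]
opening: 0.0327
gripper_force: 45.0
```

Request:
{"name": "carry_out", "arguments": {"targets": [{"hand": 10, "x": 0, "y": 0, "z": 0, "ax": 0, "ay": 0, "az": 0}, {"hand": 10, "x": 0, "y": 0, "z": 0, "ax": 0, "ay": 0, "az": 0}]}}

```text
t: 27.5
tool_pos: [0.5527, 0.093, 0.3924]
orientation: [0.071, -2.793, 0.013]
force: [1.4, 0.7, -3.5]
opening: 0.0331
gripper_force: 45.0
```

Run:
```python
from h import *
stages([(182.9,20,bayg(4,.12,-.005)),(182.9,20,bayg(4,.002,-.005)),(182.9,20,bayg(4,-.002,-.005))])
im,W=cloud('scene'); cv2.imwrite('pics/s8.png',cv2.resize(im[120:270,270:470],None,fx=4,fy=4))
```

```text
[0.5527 0.093  0.3924] [ 0.07  0.21  1.44  0.01  1.84 -1.55] [ 1.4  0.7 -3.5]
[0.553 0.093 0.392] shift [-0.0009 -0.0002  0.0004] turn [-0.0006  0.0014 -0.0002]
[0.553 0.093 0.274] shift [-0.0411 -0.0002  0.1113] turn [-0.0006  0.0014 -0.0002]
[0.553 0.093 0.27 ] shift [-0.0424 -0.0002  0.1151] turn [-0.0006  0.0014 -0.0002]
```

View pics/s8.png

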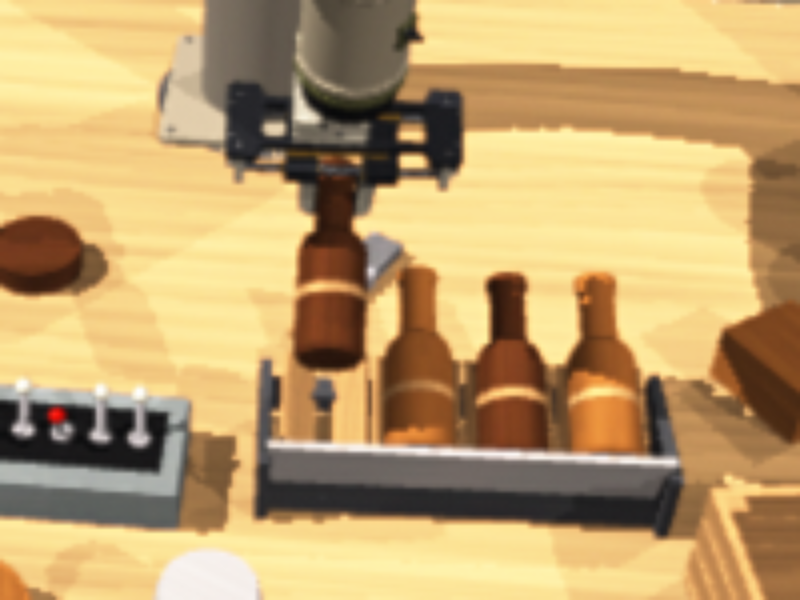

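D is sloped correctly over bay 4, in line with the three laid vases. Lowering.

Request:
{"name": "carry_out", "arguments": {"targets": [{"hand": 10, "x": -0.02, "y": 0, "z": 0.05, "ax": 0, "ay": 0, "az": 0}, {"hand": 10, "x": -0.035, "y": 0, "z": 0.09, "ax": 0, "ay": 0, "az": 0}, {"hand": 10, "x": -0.038, "y": 0, "z": 0.102, "ax": 0, "ay": 0, "az": 0}, {"hand": 10, "x": -0.04, "y": 0, "z": 0.106, "ax": 0, "ay": 0, "az": 0}, {"hand": 10, "x": -0.041, "y": 0, "z": 0.109, "ax": 0, "ay": 0, "az": 0}, {"hand": 10, "x": -0.041, "y": 0, "z": 0.111, "ax": 0, "ay": 0, "az": 0}, {"hand": 10, "x": -0.041, "y": 0, "z": 0.111, "ax": 0, "ay": 0, "az": 0}]}}

```text
t: 28.42
tool_pos: [0.5545, 0.0938, 0.2774]
orientation: [0.075, -2.797, 0.011]
force: [-1.2, 4.4, 6.2]
opening: 0.0326
gripper_force: 45.0
```

Request:
{"name": "carry_out", "arguments": {"targets": [{"hand": 10, "x": -0.001, "y": 0, "z": 0.002, "ax": 0, "ay": 0, "az": 0}, {"hand": 10, "x": -0.001, "y": 0, "z": 0.003, "ax": 0, "ay": 0, "az": 0}]}}

```text
t: 28.68
tool_pos: [0.5543, 0.0939, 0.2751]
orientation: [0.075, -2.796, 0.011]
force: [-5.1, 4.4, 14.6]
opening: 0.033
gripper_force: 45.0
```

Contact made; open and retract along the tool axis.

Request:
{"name": "carry_out", "arguments": {"targets": [{"hand": 56, "x": 0, "y": 0, "z": 0, "ax": 0, "ay": 0, "az": 0}, {"hand": 56, "x": 0, "y": 0, "z": 0, "ax": 0, "ay": 0, "az": 0}, {"hand": 56, "x": 0, "y": 0, "z": 0, "ax": 0, "ay": 0, "az": 0}, {"hand": 56, "x": 0, "y": 0, "z": -0.03, "ax": 0, "ay": 0, "az": 0}, {"hand": 56, "x": 0, "y": 0, "z": -0.07, "ax": 0, "ay": 0, "az": 0}, {"hand": 56, "x": 0, "y": 0, "z": -0.15, "ax": 0, "ay": 0, "az": 0}, {"hand": 56, "x": 0, "y": 0, "z": -0.15, "ax": 0, "ay": 0, "az": 0}, {"hand": 56, "x": 0, "y": 0, "z": -0.15, "ax": 0, "ay": 0, "az": 0}]}}

```text
t: 29.68
tool_pos: [0.6051, 0.0957, 0.4134]
orientation: [0.074, -2.795, 0.013]
force: [0.1, -0.5, -0.5]
opening: 0.0519
gripper_force: 0.0
```

Run:
```python
from h import *
laid(); stages([(180,0,(.57,-.26,.25))])
im,W=cloud('top'); cv2.imwrite('pics/t9.png',np.hstack([cv2.resize(im[148:182,372:408],(400,378),interpolation=3),cv2.resize(im[140:200,210:310],(400,378),interpolation=3)]))
np.savez('top9.npz',im=im,W=W)
```

```text
top 1 609 u range [-0.1    0.092] Y mid 0.0 top w body 0.034
top 2 491 u range [-0.101  0.087] Y mid 0.007 top w body 0.034
top 3 76 u range [-0.084  0.002] Y mid -0.002 top w body 0.034
top 4 84 u range [-0.045 -0.001] Y mid 0.007 top w body 0.034
scene 1 711 u range [-0.103  0.087] Y mid -0.0 top w body 0.03
scene 2 695 u range [-0.104  0.082] Y mid -0.0 top w body 0.03
scene 3 699 u range [-0.104  0.085] Y mid 0.001 top w body 0.03
scene 4 686 u range [-0.104  0.082] Y mid 0.0 top w body 0.03
[0.6041 0.0957 0.4103] [ 0.07  0.34  1.26  0.01  1.9  -1.55] [-0.7 -0.  -0.4]
[ 0.57  -0.26   0.417] shift [ 0.0521 -0.3534  0.0119] turn [-0.0094 -0.3503  0.0527]
```

View pics/t9.png

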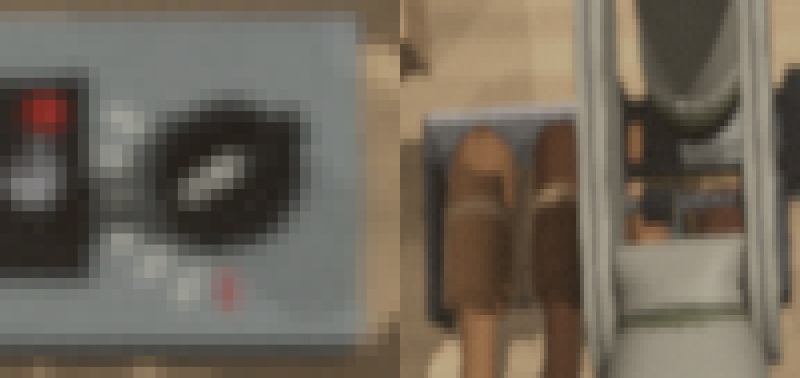

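All four vases rest at their bay points (tip offsets 3–8 mm). The dial's white line at (210,175) points left-down, about 61° (1.07 rad). Dial next.

Run:
```python
from h import *
W=np.load('top9.npz')['W']; z=W[...,2]
m=(z>.087)&(z<.11)&(W[...,0]>.58)&(W[...,0]<.67)&(W[...,1]>-.34)&(W[...,1]<-.26)
print(cv2.minAreaRect(W[m][:,:2].astype(np.float32)*1000), W[m].mean(0))
stages([(119,0,(.624,-.3,.19))])
```

```text
((624.1567993164062, -300.1337585449219), (13.879728317260742, 51.536197662353516), 34.21809005737305) [ 0.62419818 -0.29985071  0.0966499 ]
[0.6039 0.0957 0.4097] [ 0.07  0.34  1.26  0.01  1.9  -1.55] [ 0.1 -0.3 -0.5]
[ 0.624 -0.3    0.357] shift [-0.0172 -0.3962  0.0498] turn [-0.1965 -0.314   1.1058]
```

Request:
{"name": "carry_out", "arguments": {"targets": [{"hand": 45, "x": -0.017, "y": -0.396, "z": 0.03, "ax": -0.19, "ay": -0.314, "az": 1.05}, {"hand": 45, "x": -0.017, "y": -0.396, "z": 0.03, "ax": -0.19, "ay": -0.314, "az": 1.05}, {"hand": 45, "x": -0.017, "y": -0.396, "z": 0.05, "ax": -0.19, "ay": -0.314, "az": 1.05}, {"hand": 45, "x": -0.017, "y": -0.396, "z": 0.05, "ax": -0.19, "ay": -0.314, "az": 1.05}, {"hand": 45, "x": -0.017, "y": -0.396, "z": 0.05, "ax": -0.19, "ay": -0.314, "az": 1.05}, {"hand": 45, "x": -0.017, "y": -0.396, "z": 0.05, "ax": -0.19, "ay": -0.314, "az": 1.05}, {"hand": 45, "x": -0.017, "y": -0.396, "z": 0.05, "ax": -0.19, "ay": -0.314, "az": 1.05}, {"hand": 45, "x": -0.017, "y": -0.396, "z": 0.05, "ax": -0.19, "ay": -0.314, "az": 1.05}]}}

```text
t: 30.82
tool_pos: [0.6235, -0.3009, 0.3566]
orientation: [-1.517, -2.745, -0.008]
force: [-0.5, 0.3, -0.1]
opening: 0.0421
gripper_force: 0.0
```

Request:
{"name": "carry_out", "arguments": {"targets": [{"hand": 45, "x": 0, "y": 0, "z": 0, "ax": 0, "ay": 0, "az": 0}, {"hand": 45, "x": 0, "y": 0, "z": 0, "ax": 0, "ay": 0, "az": 0}]}}

```text
t: 31.08
tool_pos: [0.6249, -0.298, 0.3591]
orientation: [-1.514, -2.751, -0.008]
force: [1.0, -0.2, 0.1]
opening: 0.0421
gripper_force: 0.0
```

Run:
```python
from h import *
stages([(123,0,(.624,-.3,.19)),(123,0,(.624,-.3,.086))])
```

```text
[ 0.6249 -0.298   0.3591] [-0.52  0.4   1.25  0.01  1.49 -1.09] [ 1.  -0.2  0.1]
[ 0.624 -0.3    0.357] shift [-0.0012 -0.0019  0.0021] turn [ 0.0038 -0.0036 -0.0113]
[ 0.624 -0.3    0.253] shift [-0.0016 -0.0023  0.1061] turn [ 0.0038 -0.0036 -0.0113]
```

Request:
{"name": "carry_out", "arguments": {"targets": [{"hand": 45, "x": -0.001, "y": -0.002, "z": 0.05, "ax": 0.004, "ay": -0.004, "az": -0.01}, {"hand": 45, "x": -0.001, "y": -0.002, "z": 0.08, "ax": 0.004, "ay": -0.004, "az": -0.01}, {"hand": 45, "x": -0.0015, "y": -0.002, "z": 0.106, "ax": 0.004, "ay": -0.004, "az": -0.01}, {"hand": 45, "x": -0.0015, "y": -0.002, "z": 0.106, "ax": 0.004, "ay": -0.004, "az": -0.01}, {"hand": 5, "x": -0.0015, "y": -0.002, "z": 0.106, "ax": 0.004, "ay": -0.004, "az": -0.01}, {"hand": 5, "x": -0.0015, "y": -0.002, "z": 0.106, "ax": 0.004, "ay": -0.004, "az": -0.01}, {"hand": 5, "x": -0.0015, "y": -0.002, "z": 0.106, "ax": 0.004, "ay": -0.004, "az": -0.01}, {"hand": 5, "x": -0.0015, "y": -0.002, "z": 0.106, "ax": 0.004, "ay": -0.004, "az": -0.01}], "newtons": 20}}

```text
t: 32.08
tool_pos: [0.6233, -0.3018, 0.2534]
orientation: [-1.504, -2.758, 0.003]
force: [-4.4, 0.2, 4.2]
opening: 0.015
gripper_force: 20.0
```

Run:
```python
from h import *
s=read_state(); print(s['opening'],s['gripper_force'],np.round(s['wrist_torque'],2))
stages([(123,0,(.624,-.3,.086)),(180,0,(.624,-.3,.086))])
```

```text
0.015025977857640703 19.991251230239868 [-0.09  0.84  0.05]
[ 0.6233 -0.3018  0.2534] [-0.52  0.48  1.35 -0.    1.31 -1.1 ] [-4.4  0.2  4.2]
[ 0.624 -0.3    0.253] shift [0.0012 0.0016 0.0004] turn [-0.0015  0.0006 -0.004 ]
[ 0.624 -0.3    0.253] shift [0.0012 0.0016 0.0004] turn [-1.700e-03 -2.000e-04 -9.989e-01]
```

Request:
{"name": "carry_out", "arguments": {"targets": [{"hand": 5, "x": 0, "y": 0, "z": 0, "ax": 0, "ay": 0, "az": -0.17}, {"hand": 5, "x": 0, "y": 0, "z": 0, "ax": 0, "ay": 0, "az": -0.34}, {"hand": 5, "x": 0, "y": 0, "z": 0, "ax": 0, "ay": 0, "az": -0.51}, {"hand": 5, "x": 0, "y": 0, "z": 0, "ax": 0, "ay": 0, "az": -0.68}, {"hand": 5, "x": 0, "y": 0, "z": 0, "ax": 0, "ay": 0, "az": -0.85}, {"hand": 5, "x": 0, "y": 0, "z": 0, "ax": 0, "ay": 0, "az": -0.95}, {"hand": 5, "x": 0, "y": 0, "z": 0, "ax": 0, "ay": 0, "az": -0.98}, {"hand": 5, "x": 0, "y": 0, "z": 0, "ax": 0, "ay": 0, "az": -0.98}]}}

```text
t: 33.08
tool_pos: [0.6229, -0.3025, 0.2534]
orientation: [-0.03, -3.14, 0.003]
force: [-6.4, -2.8, 3.7]
opening: 0.0151
gripper_force: 20.0
```

Run:
```python
from h import *
s=read_state(); print(s['opening'],s['gripper_force'],np.round(s['wrist_torque'],2))
stages([(180,0,(.624,-.3,.086))])
```

```text
0.015117824523759947 19.991280734539032 [-0.4   1.04  0.02]
[ 0.6229 -0.3025  0.2534] [-0.53  0.48  1.35 -0.    1.31 -2.08] [-6.4 -2.8  3.7]
[ 0.624 -0.3    0.253] shift [-0.001   0.0025  0.0004] turn [-0.002  -0.0014 -0.0191]
```

Request:
{"name": "carry_out", "arguments": {"targets": [{"hand": 5, "x": -0.001, "y": 0.002, "z": 0, "ax": 0, "ay": 0, "az": -0.02}, {"hand": 5, "x": -0.001, "y": 0.002, "z": 0, "ax": 0, "ay": 0, "az": -0.04}, {"hand": 5, "x": -0.001, "y": 0.002, "z": 0, "ax": 0, "ay": 0, "az": -0.05}, {"hand": 5, "x": -0.001, "y": 0.002, "z": 0, "ax": 0, "ay": 0, "az": -0.05}]}}

```text
t: 33.58
tool_pos: [0.6233, -0.302, 0.2534]
orientation: [0.046, -3.139, 0.006]
force: [-9.3, -10.0, 4.7]
opening: 0.0153
gripper_force: 20.2
```

Run:
```python
from h import *
s=read_state(); print(s['opening'],s['gripper_force'],np.round(s['wrist_torque'],2))
stages([(180,0,(.624,-.3,.086))])
im,W=cloud('wrist'); cv2.imwrite('pics/w10.png',im)
```

```text
0.015307745704372488 20.238385498523712 [-1.51  1.55 -0.38]
[ 0.6233 -0.302   0.2534] [-0.52  0.48  1.35 -0.    1.31 -2.12] [ -9.3 -10.    4.7]
[ 0.624 -0.3    0.253] shift [-0.0008  0.002   0.0004] turn [-0.0041 -0.0025  0.0291]
```

View pics/w10.png

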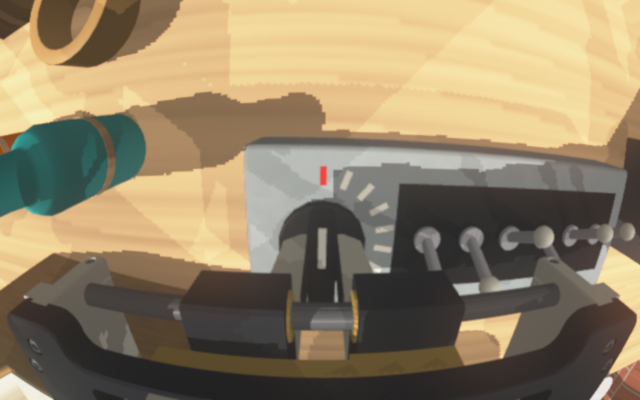

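The wrist view shows the pointer line (322,248) aligned with the red mark (323,175), and the stop resists with 0.38 N m. Now clockwise 4 × 0.349 = 1.396 rad, plus about 0.02 for compliance.

Request:
{"name": "carry_out", "arguments": {"targets": [{"hand": 5, "x": 0, "y": 0, "z": 0, "ax": 0, "ay": 0, "az": 0.18}, {"hand": 5, "x": 0, "y": 0, "z": 0, "ax": 0, "ay": 0, "az": 0.36}, {"hand": 5, "x": 0, "y": 0, "z": 0, "ax": 0, "ay": 0, "az": 0.54}, {"hand": 5, "x": 0, "y": 0, "z": 0, "ax": 0, "ay": 0, "az": 0.72}, {"hand": 5, "x": 0, "y": 0, "z": 0, "ax": 0, "ay": 0, "az": 0.9}, {"hand": 5, "x": 0, "y": 0, "z": 0, "ax": 0, "ay": 0, "az": 1.08}, {"hand": 5, "x": 0, "y": 0, "z": 0, "ax": 0, "ay": 0, "az": 1.26}, {"hand": 5, "x": 0, "y": 0, "z": 0, "ax": 0, "ay": 0, "az": 1.4}]}}

```text
t: 34.62
tool_pos: [0.6238, -0.3012, 0.2534]
orientation: [1.993, 2.427, -0.005]
force: [-6.3, -6.4, 3.8]
opening: 0.0148
gripper_force: 20.0
```

Request:
{"name": "carry_out", "arguments": {"targets": [{"hand": 5, "x": 0, "y": 0, "z": 0, "ax": 0, "ay": 0, "az": 0}, {"hand": 5, "x": 0, "y": 0, "z": 0, "ax": 0, "ay": 0, "az": 0}]}}

```text
t: 34.88
tool_pos: [0.6238, -0.3012, 0.2534]
orientation: [1.987, 2.432, -0.005]
force: [-7.0, -6.6, 3.1]
opening: 0.0153
gripper_force: 20.0
```

Run:
```python
from h import *
s=read_state(); print(s['opening'],np.round(s['wrist_torque'],2))
stages([(100.3,0,(.624,-.3,.086))])
```

```text
0.015258171086515528 [-1.14  1.16 -0.03]
[ 0.6238 -0.3012  0.2534] [-0.52  0.48  1.35 -0.    1.31 -0.72] [-7.  -6.6  3.1]
[ 0.624 -0.3    0.253] shift [0.0012 0.0004 0.0004] turn [-0.002   0.003   0.0209]
```

Request:
{"name": "carry_out", "arguments": {"targets": [{"hand": 5, "x": 0, "y": 0, "z": 0, "ax": 0, "ay": 0, "az": 0.02}, {"hand": 5, "x": 0, "y": 0, "z": 0, "ax": 0, "ay": 0, "az": 0.02}, {"hand": 45, "x": 0, "y": 0, "z": 0, "ax": 0, "ay": 0, "az": 0.02}, {"hand": 45, "x": 0, "y": 0, "z": 0, "ax": 0, "ay": 0, "az": 0.02}, {"hand": 45, "x": 0, "y": 0, "z": 0, "ax": 0, "ay": 0, "az": 0.02}, {"hand": 45, "x": 0, "y": 0, "z": -0.06, "ax": 0, "ay": 0, "az": 0.02}, {"hand": 45, "x": 0, "y": 0, "z": -0.12, "ax": 0, "ay": 0, "az": 0.02}, {"hand": 0, "x": 0, "y": 0, "z": -0.12, "ax": 0, "ay": 0, "az": 0.02}]}}

```text
t: 35.88
tool_pos: [0.6263, -0.3, 0.3813]
orientation: [2.002, 2.405, 0.003]
force: [0.7, 0.1, 0.7]
opening: 0.0355
gripper_force: 0.0
```

Run:
```python
from h import *
stages([(90,0,(.565,-.061,.16)),(90,0,(.565,-.061,.097))])
```

```text
[ 0.6263 -0.3     0.3813] [-0.52  0.39  1.23 -0.    1.51 -0.7 ] [0.7 0.1 0.7]
[ 0.565 -0.061  0.327] shift [ 0.2466 -0.0175  0.0519] turn [0.0105 0.0079 0.1824]
[ 0.565 -0.061  0.264] shift [ 0.2472 -0.0181  0.1149] turn [0.0105 0.0079 0.1824]
```

Request:
{"name": "carry_out", "arguments": {"targets": [{"hand": 0, "x": 0.247, "y": -0.02, "z": 0.03, "ax": 0.01, "ay": 0.008, "az": 0.182}, {"hand": 0, "x": 0.247, "y": -0.02, "z": 0.03, "ax": 0.01, "ay": 0.008, "az": 0.182}, {"hand": 0, "x": 0.247, "y": -0.02, "z": 0.03, "ax": 0.01, "ay": 0.008, "az": 0.182}, {"hand": 0, "x": 0.247, "y": -0.02, "z": 0.03, "ax": 0.01, "ay": 0.008, "az": 0.182}, {"hand": 0, "x": 0.247, "y": -0.02, "z": 0.052, "ax": 0.01, "ay": 0.008, "az": 0.182}, {"hand": 0, "x": 0.247, "y": -0.02, "z": 0.052, "ax": 0.01, "ay": 0.008, "az": 0.182}, {"hand": 0, "x": 0.247, "y": -0.02, "z": 0.052, "ax": 0.01, "ay": 0.008, "az": 0.182}]}}

```text
t: 36.75
tool_pos: [0.5605, -0.0607, 0.321]
orientation: [-2.214, -2.212, 0.005]
force: [0.4, -0.7, 0.1]
opening: 0.0004
gripper_force: 0.0
```

Run:
```python
from h import *
print(read_state()['opening'])
stages([(90,0,(.563,-.061,.097)),(90,0,(.617,-.061,.097))])
im,W=cloud('wrist'); cv2.imwrite('pics/w11.png',im)
```

```text
0.0004076571082369014
[ 0.5605 -0.0607  0.321 ] [-0.2   0.09  1.68  0.    1.38 -0.2 ] [ 0.4 -0.7  0.1]
[ 0.563 -0.061  0.264] shift [-0.0007  0.0031  0.0569] turn [-0.0107 -0.0062 -0.0006]
[ 0.617 -0.061  0.264] shift [-0.0007  0.0571  0.0563] turn [-0.0107 -0.0062 -0.0006]
```

View pics/w11.png

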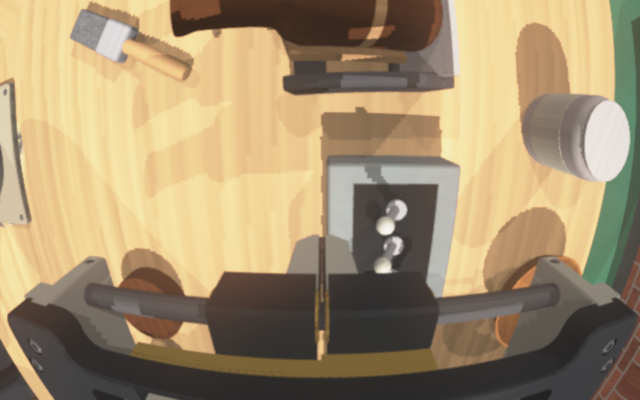

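Fingers are closed on the robot side of sw1 (cap at 385,226). Pushing it away.

Request:
{"name": "carry_out", "arguments": {"targets": [{"hand": 0, "x": -0.001, "y": 0.002, "z": 0.03, "ax": -0.01, "ay": -0.006, "az": 0}, {"hand": 0, "x": -0.001, "y": 0.002, "z": 0.056, "ax": -0.01, "ay": -0.006, "az": 0}, {"hand": 0, "x": -0.001, "y": 0.015, "z": 0.056, "ax": -0.01, "ay": -0.006, "az": 0}, {"hand": 0, "x": -0.001, "y": 0.035, "z": 0.056, "ax": -0.01, "ay": -0.006, "az": 0}, {"hand": 0, "x": -0.001, "y": 0.057, "z": 0.056, "ax": -0.01, "ay": -0.006, "az": 0}, {"hand": 0, "x": -0.001, "y": 0.057, "z": 0.056, "ax": -0.01, "ay": -0.006, "az": 0}, {"hand": 0, "x": -0.001, "y": 0.01, "z": 0.056, "ax": -0.01, "ay": -0.006, "az": 0}, {"hand": 0, "x": -0.001, "y": 0.0, "z": 0.05, "ax": -0.01, "ay": -0.006, "az": 0}]}}

```text
t: 37.8
tool_pos: [0.5587, -0.0612, 0.2706]
orientation: [-2.22, -2.219, 0.003]
force: [0.8, -0.5, 0.9]
opening: 0.0003
gripper_force: 0.0
```

```bash
cat >> h.py <<'E'
def caps():
    im,W=cloud('scene'); z=W[...,2]
    for nm,y in zip('sw1 sw2 red1 sw3 sw4 red2'.split(),(-.061,-.094,-.129,-.162,-.196,-.230)):
        m=(z>.083)&(z<.105)&(abs(W[...,1]-y)<.012)&(W[...,0]>.585)&(W[...,0]<.665)&(im.max(-1)>120)
        print(nm,m.sum(),(W[m].mean(0).round(3) if m.any() else ''))
E
python3 - <<'E'
from h import *
caps()
stages([(90,0,(.562,-.0945,.097)),(90,0,(.617,-.0945,.097))])
E
```

```text
sw1 13 [ 0.641 -0.061  0.091]
sw2 13 [ 0.61  -0.096  0.091]
red1 12 [ 0.643 -0.129  0.093]
sw3 12 [ 0.608 -0.163  0.09 ]
sw4 11 [ 0.644 -0.197  0.092]
red2 12 [ 0.642 -0.231  0.09 ]
[ 0.5595 -0.0614  0.2727] [-0.2   0.13  1.73  0.    1.28 -0.2 ] [1.  0.5 0. ]
[ 0.562 -0.094  0.264] shift [-0.0331  0.0025  0.0087] turn [ 0.0005  0.     -0.0007]
[ 0.617 -0.094  0.264] shift [-0.0331  0.0575  0.0088] turn [ 0.0005  0.     -0.0007]
```

sw1 flipped. Next sw2, then sw3 (passing on the robot side of the row).

Request:
{"name": "carry_out", "arguments": {"targets": [{"hand": 0, "x": -0.034, "y": 0.001, "z": 0.004, "ax": 0, "ay": 0, "az": 0}, {"hand": 0, "x": -0.034, "y": 0.001, "z": 0.007, "ax": 0, "ay": 0, "az": 0}, {"hand": 0, "x": -0.034, "y": 0.015, "z": 0.007, "ax": 0, "ay": 0, "az": 0}, {"hand": 0, "x": -0.034, "y": 0.035, "z": 0.007, "ax": 0, "ay": 0, "az": 0}, {"hand": 0, "x": -0.034, "y": 0.058, "z": 0.007, "ax": 0, "ay": 0, "az": 0}, {"hand": 0, "x": -0.034, "y": 0.058, "z": 0.007, "ax": 0, "ay": 0, "az": 0}, {"hand": 0, "x": -0.034, "y": 0.01, "z": 0.007, "ax": 0, "ay": 0, "az": 0}, {"hand": 0, "x": -0.034, "y": 0.0, "z": 0.0, "ax": 0, "ay": 0, "az": 0}]}}

```text
t: 38.85
tool_pos: [0.5583, -0.0943, 0.2696]
orientation: [-2.219, -2.218, 0.003]
force: [0.5, 0.7, -0.2]
opening: 0.0004
gripper_force: 0.0
```

Run:
```python
from h import *
caps()
stages([(90,0,(.562,-.163,.097)),(90,0,(.617,-.163,.097))])
```

```text
sw1 14 [ 0.642 -0.061  0.091]
sw2 13 [ 0.642 -0.095  0.092]
red1 12 [ 0.641 -0.13   0.091]
sw3 13 [ 0.61  -0.163  0.091]
sw4 11 [ 0.644 -0.197  0.092]
red2 12 [ 0.643 -0.23   0.092]
[ 0.5592 -0.0946  0.2721] [-0.26  0.15  1.72  0.    1.28 -0.26] [ 1.5 -1.2  1.8]
[ 0.562 -0.163  0.264] shift [-0.0684  0.0028  0.008 ] turn [-0.0001 -0.0003 -0.0003]
[ 0.617 -0.163  0.264] shift [-0.0684  0.0578  0.008 ] turn [-0.0001 -0.0003 -0.0003]
```

Request:
{"name": "carry_out", "arguments": {"targets": [{"hand": 0, "x": -0.068, "y": 0.001, "z": 0, "ax": 0, "ay": 0, "az": 0}, {"hand": 0, "x": -0.068, "y": 0.001, "z": 0.007, "ax": 0, "ay": 0, "az": 0}, {"hand": 0, "x": -0.068, "y": 0.001, "z": 0.007, "ax": 0, "ay": 0, "az": 0}, {"hand": 0, "x": -0.068, "y": 0.02, "z": 0.007, "ax": 0, "ay": 0, "az": 0}, {"hand": 0, "x": -0.068, "y": 0.04, "z": 0.007, "ax": 0, "ay": 0, "az": 0}, {"hand": 0, "x": -0.068, "y": 0.058, "z": 0.007, "ax": 0, "ay": 0, "az": 0}, {"hand": 0, "x": -0.068, "y": 0.058, "z": 0.007, "ax": 0, "ay": 0, "az": 0}, {"hand": 0, "x": -0.068, "y": 0.005, "z": 0.007, "ax": 0, "ay": 0, "az": 0}]}}

```text
t: 39.9
tool_pos: [0.5667, -0.1615, 0.2629]
orientation: [-2.218, -2.223, -0.0]
force: [-0.1, -0.1, 0.5]
opening: 0.0004
gripper_force: 0.0
```

Request:
{"name": "carry_out", "arguments": {"targets": [{"hand": 0, "x": 0, "y": -0.005, "z": -0.06, "ax": 0, "ay": 0, "az": 0}, {"hand": 0, "x": 0, "y": -0.1, "z": -0.15, "ax": 0, "ay": 0, "az": 0}, {"hand": 0, "x": 0, "y": -0.1, "z": -0.15, "ax": 0, "ay": 0, "az": 0}, {"hand": 0, "x": 0, "y": -0.1, "z": -0.15, "ax": 0, "ay": 0, "az": 0}, {"hand": 0, "x": 0, "y": -0.1, "z": -0.15, "ax": 0, "ay": 0, "az": 0}]}}

```text
t: 40.52
tool_pos: [0.4654, -0.1622, 0.4144]
orientation: [2.22, 2.221, 0.001]
force: [1.0, 0.2, -0.2]
opening: 0.0006
gripper_force: 0.0
```

Run:
```python
from h import *
caps(); laid()
im,W=cloud('top'); z=W[...,2]
m=(z>.087)&(z<.11)&(W[...,0]>.58)&(W[...,0]<.67)&(W[...,1]>-.34)&(W[...,1]<-.26)
if m.sum()>5: print(m.sum(),cv2.minAreaRect(W[m][:,:2].astype(np.float32)*1000))
im2,_=cloud('scene')
cv2.imwrite('pics/fin.png',np.vstack([cv2.resize(im2[140:260,200:460],(780,360),interpolation=3),cv2.resize(im[148:182,315:408],(780,240),interpolation=3)]))
print(read_state()['tool_pos'],read_state()['t'])
```

```text
sw1 14 [ 0.641 -0.061  0.09 ]
sw2 13 [ 0.642 -0.095  0.091]
red1 12 [ 0.642 -0.129  0.092]
sw3 11 [ 0.643 -0.164  0.092]
sw4 11 [ 0.643 -0.197  0.091]
red2 11 [ 0.642 -0.23   0.092]
top 1 606 u range [-0.101  0.091] Y mid 0.0 top w body 0.034
top 2 596 u range [-0.102  0.087] Y mid 0.001 top w body 0.033
top 3 614 u range [-0.101  0.09 ] Y mid -0.0 top w body 0.034
top 4 601 u range [-0.101  0.086] Y mid 0.0 top w body 0.034
scene 1 715 u range [-0.103  0.087] Y mid 0.0 top w body 0.03
scene 2 698 u range [-0.103  0.082] Y mid -0.0 top w body 0.03
scene 3 693 u range [-0.103  0.084] Y mid 0.0 top w body 0.03
scene 4 682 u range [-0.104  0.082] Y mid 0.001 top w body 0.03
52 ((624.6930541992188, -300.13427734375), (14.486818313598633, 48.55211639404297), 10.960593223571777)
[ 0.46534004 -0.16261751  0.41194843] 40.775
```

View pics/fin.png

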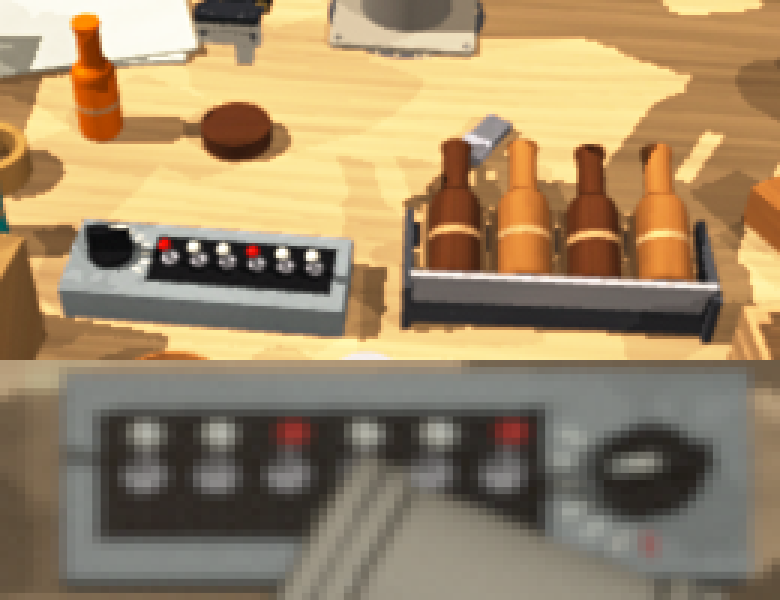

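All six toggles lean away, all four vases are laid, and the dial bar measures 101° yaw, so about 79° (four marks). Handing in.

```bash
python3 -c "
from plant import robot
print(robot.close_job())"
```

```text
the job is handed in; nothing more can be done
None
```

The job is handed in, but the judge returned no verdict. By my last camera check, all four vases lie in bays 1–4, all four white switches and both red ones are on, and the dial went to its stop and back to about four marks (79° measured, 80° wanted).

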